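# Fetch the boxed-in nest block for the welder

## Robot

A 6-joint arm with a two-finger parallel gripper is mounted at the origin on a cart in front of the work surface, level with it; the furniture and walls round the work are solid. World frame = base frame: x ahead of the robot, y to its left, z up, the work surface at z = 0. Lengths are in m, angles in rad, forces in N, time in s.
With the tool pointing down it reaches from about 0.375 to 0.975 m from the base axis. Payload 3.8 kg.
Tool frame: the origin (TCP) lies between the finger pads; the fingertips stand 8 mm ahead of it and the grasp point (between the pads) lies 11 mm behind it; z points along the fingers, y is the direction in which the jaws open and shut (so a half turn about z gives the same grasp; the last joint's range is limited). The gripper opens to 85 mm and grips with 20 to 120 N. Pads are 22 mm wide; open, the fingers measure 114 mm over their backs; the gripper's body (76 mm by 85 mm) begins 54 mm behind the grasp point. The pads swing forward as they close: fully open they stand 13 mm farther back than shut.
Start: joints at [1.245, 0.264, 1.604, -0, 1.274, -0.037], TCP at [0.192, 0.647, 0.239] pointing down, gripper open.
Joint ranges: [-2.63, 2.63], [-0.94, 2.18], [0.31, 2.57], [-1.31, 4.45], [0, 2.66], [-2.55, 2.55]. Speed limits (rad/s): [2.57, 2.57, 3.14, 3.14, 3.14, 3.14].

## Interface

Orientations are given as [roll, pitch, yaw] about the fixed x, y, z axes, in that order (R = Rz(yaw) Ry(pitch) Rx(roll)).
In Python, from bench import arm gives the robot as it stands.
- The arm moves only by the tool carry_out, never from a script. Its argument "deltas" is a list of rows, each an object with "xyz": the shift along the tool's x, y, z in cm, a list of three; "turn": the turn about the tool's z in rad; "claw": the gripper's target within -1 to 1 (fully open at 1, half-way at 0, shut at -1). A call has 1 to 8 rows; each row shifts and turns the pose as measured when the row begins, along the tool's axes as they then stand; what a row does not reach is not made up. A row lasts 1/10 s, in which the tool goes at most 50 mm and 8.59 degrees, less where a joint would pass 70% of its speed; a pose out of reach is approached as far as the arm can. A call is refused whole if a number of a shift passes 5 or a number of a turn 0.15, either way. A call with a gripper value outside its range is refused whole. The fingers move at their own pace and stop on an object; the grip force is fixed at half the most. Time passes only in rows, so rows that do not move let the fingers close. It gives the time, the measured TCP pose, the force and the opening at its end, in the units of the state.
- arm.read_state(): the state, without advancing time (a new reading comes with each control period).
- arm.get_image(name): name is "scene" or "top" or "wrist"; returns (picture, depth): 420x560x3 uint8, red, green, blue; 420x560 float32, m along the optical axis (not along the pixel's ray), 0 where there is no reading.
- arm.calibration(name): a dict with "camera_matrix" (3x3 intrinsics, pixels), "cam_to_world" (4x4, takes a point from camera to world coordinates); the wrist camera has in their place "tool_from_camera" (4x4, takes a point from camera to tool coordinates, whose origin is the TCP and whose axes are the flange's). Camera axes: x right, y down, z forward; pixel columns grow to the right and rows downward; lengths in m; the calibration is good to about 2 mm. A picture is of the moment at which its call begins: read the wrist's pose just before it. calibration takes no time and is no camera call.
- arm.close_job(): hands the job in, once; it reports no verdict.
The state is a dict: "clock": time; "qpos": joint angles; "joint_vel": joint speeds; "tau": joint torques, N m; "ee_pos": TCP position; "eef_rot": TCP orientation; "force": force on the tool from outside, world axes, zero at the start; "torque": the same for the moment, N m; "grip_width": opening from 0.0 (shut) to 1.0 (fully open).
Only numpy, scipy, OpenCV 4.12 (cv2) and the standard library are available. Lean on these libraries where they do the work, as an engineer would, in place of code of your own. Each camera call takes 0.05 s, during which the arm holds its last target.

## Task

The nest block for the next welding job stands at the back of the tool rest, boxed in by the horn and the bottle. First clear the horn and the bottle away to the grey tray, both standing upright in it, then take out the nest block and set it flat, pocket up, between the four corner lugs of the steel base plate, its long side along the plate's long side. Last, stand the horn and the bottle back on the tool rest, each in the very place where it stood at the start, without ever tipping them over, and leave the booster and the tape roll alone.

Things in the scene. Friction and masses are not known exactly. Their poses are not given: they have to be found in the camera images.
- rest: Tool rest, fixed: grey board 124 (x) x 190 (y) x 8 mm on the bench; origin at the centre of its underside. At its back (+x) an aluminium U-shaped fence, 30 mm high above the board: wall at x = 52 to 58 mm, y = -34 to 34 mm; cheeks at x = 35 to 52 mm, y = 28 to 34 mm on both sides. Flush black pads at x = -2, y = +54 and -54 mm: the horn stands on one, the bottle on the other.
- horn: Spare welding horn, a bare aluminium block standing upright, 119 mm tall: foot 46 (its x) x 51 (its y) mm with straight upright sides up to 58 mm, above that it tapers to a blade 24 x 28 mm at the top. Origin at the centre of its underside, z up. About 0.42 kg. A grip over its x sides, just above the straight part (about 70 mm up, 42 mm wide there), holds it well.
- bottle: Plastic bottle with orange screw cap, standing upright, 143 mm tall; round straight body 46 mm across up to 98 mm, above it narrows to the shoulder; the cap is 40 mm across, from 118 to 143 mm up, and can be gripped. Origin at the centre of its underside, z up. About 0.19 kg.
- nest_block: Aluminium nest block, 46 (x) x 66 (y) x 30 (z) mm, 0.28 kg, with a shallow oblong pocket in its top; origin at the centre of its underside. It starts on the rest, long side along the rest's x, centred at x = 14 mm, y = 0, 5 mm from the fence and 5 to 9 mm from horn and bottle; these gone, grip it over its 46 mm ahead of the cheeks and lift it straight up.
- tray: Shallow grey plastic tray, fixed, 210 (its x) x 125 (its y) mm outside, floor and walls 4 mm thick, rim 12 mm high. Origin at the centre of its underside. It has room for the horn and the bottle side by side along its x.
- base_plate: Steel base plate, fixed, 105 (x) x 125 (y) mm, 10 mm thick, with four dark L-shaped corner lugs 6 mm high that leave a space of 62 (x) x 82 (y) mm between them for the nest block; the middle 54 mm of each side is open. Origin at the centre of its underside; the middle of its upper face, 10 mm higher, is the block's seat.
- booster: Bystander, to be left alone: aluminium booster, round, flanged, standing, 58 mm across, 130 mm tall. Origin at the centre of its underside.
- tape_roll: Bystander, to be left alone: roll of black tape lying flat, 58 mm across, 19 mm high. Origin at the centre of its underside.

How it is judged:
On the way, in this order (a step that is already met when the one before it is completed fails the run):
1. the horn and the bottle both stand upright in the tray, released and at rest (x of horn in the frame of tray between -0.09 and 0.09 m and y of horn in the frame of tray between -0.045 and 0.045 m and z of horn in the frame of tray between -0.004 and 0.012 m and angle between each of horn, bottle's own z axis and vertical below 0.12 rad and linear speed of each of horn, bottle below 0.03 m/s and angular speed of each of horn, bottle below 0.3 rad/s and contact force between each of horn, bottle and the fingers below 0.1 N and x of bottle in the frame of tray between -0.09 and 0.09 m and y of bottle in the frame of tray between -0.045 and 0.045 m and z of bottle in the frame of tray between -0.004 and 0.012 m), for 0.2 s.
2. the nest block lies between the lugs of the base plate, released and at rest, the horn and the bottle still standing in the tray (all of step 1 and x of nest_block in the frame of base_plate between -0.012 and 0.012 m and y of nest_block in the frame of base_plate between -0.012 and 0.012 m and z of nest_block in the frame of base_plate between 0.006 and 0.014 m and angle between nest_block's own z axis and vertical below 0.08 rad and angle between the y axis of nest_block and the y axis of base_plate, either way round below 0.3 rad and linear speed of nest_block below 0.03 m/s and angular speed of nest_block below 0.3 rad/s and contact force between nest_block and the fingers below 0.1 N), for 0.2 s.
3. the horn and the bottle stand where they stood at the start (distance of each of horn, bottle from where it was at the start of the episode below 0.015 m and angle between each of horn, bottle's own z axis and vertical below 0.12 rad and linear speed of each of horn, bottle below 0.03 m/s and angular speed of each of horn, bottle below 0.3 rad/s and contact force between each of horn, bottle and the fingers below 0.1 N), for 0.2 s.
At the end, for the whole second after the job is handed in: The nest block lies flat, pocket up, between the base plate's lugs, within 12 mm of the plate's centre each way, 4 mm of its height and 0.3 rad of its direction; the horn and the bottle stand upright within 15 mm of where each stood at the start; all three are released and at rest (all of step 3 and x of nest_block in the frame of base_plate between -0.012 and 0.012 m and y of nest_block in the frame of base_plate between -0.012 and 0.012 m and z of nest_block in the frame of base_plate between 0.006 and 0.014 m and angle between nest_block's own z axis and vertical below 0.08 rad and angle between the y axis of nest_block and the y axis of base_plate, either way round below 0.3 rad and linear speed of nest_block below 0.03 m/s and angular speed of nest_block below 0.3 rad/s and contact force between nest_block and the fingers below 0.1 N); the robot touches nothing.
It fails at once if the horn is tipped over (angle between horn's own z axis and vertical above 0.6 rad).
It fails at once if the bottle is tipped over (angle between bottle's own z axis and vertical above 0.6 rad).
It fails at once if the booster is disturbed (distance of booster from where it was at the start of the episode above 0.03 m).
It fails at once if the tape roll is disturbed (distance of tape_roll from where it was at the start of the episode above 0.03 m).
It also fails if it takes over 134 s, if anything falls off the work surface, if the arm or the gripper's body presses on something with over 40 N, if the wrist force passes 120 N, or if a joint passes its speed limit or range.

## Working session

There is one attempt and no reset: what is moved stays moved. The work goes in short steps, Python scripts to look and compute and a tool call to move; the robot and the scene stay as the last step left them, time stands still between calls to the robot, and variables do not carry over. Pictures are saved under pics/ and viewed, and the job is handed in when it is done.

Besides the shell and the picture viewer there is one more tool, called by a JSON object that holds its "method" and its "body". carry_out: Moves the arm, as the interface text tells. Its arguments: {"type":"object","properties":{"deltas":{"type":"array"}},"required":["deltas"]}

```bash
mkdir -p pics; ls
cat > h.py <<'E'
import numpy as np,cv2
from bench import arm
def snap(name,tag):
    s=arm.read_state(); im,d=arm.get_image(name); np.savez(f'pics/{tag}.npz',im=im,d=d,pos=s['ee_pos'],rot=s['eef_rot'])
    cv2.imwrite(f'pics/{tag}.png',im[:,:,::-1]); return im,d,s
E
python3 - <<'E'
from h import *
np.set_printoptions(precision=4,suppress=True)
for n in('scene','top'):
    snap(n,n+'0'); print(arm.calibration(n))
print(arm.calibration('wrist')); print(arm.read_state())
E
```

```text
pics
{'camera_matrix': array([[518.7017,   0.    , 274.1698],
       [  0.    , 518.7017, 211.2762],
       [  0.    ,   0.    ,   1.    ]]), 'cam_to_world': array([[ 0.7137, -0.4516,  0.5354, -0.0855],
       [-0.7   , -0.4339,  0.5672, -0.7391],
       [-0.0239, -0.7796, -0.6258,  0.8589],
       [ 0.    ,  0.    ,  0.    ,  1.    ]])}
{'camera_matrix': array([[488.3536,   0.    , 284.3363],
       [  0.    , 488.3536, 212.4282],
       [  0.    ,   0.    ,   1.    ]]), 'cam_to_world': array([[-0.0111, -0.9956,  0.093 ,  0.4459],
       [-0.9998,  0.0124,  0.0133, -0.0241],
       [-0.0144, -0.0928, -0.9956,  1.3481],
       [ 0.    ,  0.    ,  0.    ,  1.    ]])}
{'camera_matrix': array([[296.0193,   0.    , 278.5274],
       [  0.    , 296.0193, 208.6303],
       [  0.    ,   0.    ,   1.    ]]), 'tool_from_camera': array([[-0.0007, -0.9641, -0.2657,  0.067 ],
       [ 1.    , -0.0006, -0.0005,  0.0013],
       [ 0.0004, -0.2657,  0.9641, -0.135 ],
       [ 0.    ,  0.    ,  0.    ,  1.    ]])}
{'clock': 0.1, 'qpos': array([ 1.2451,  0.2647,  1.6052,  0.    ,  1.2737, -0.0369]), 'joint_vel': array([ 0.0001, -0.0023, -0.0019,  0.0001,  0.0003,  0.0008]), 'tau': array([ -0.    , -51.6708, -36.8591,  -0.0001,   0.0063,   0.    ]), 'ee_pos': array([0.192 , 0.6464, 0.2381]), 'eef_rot': array([-3.1396, -0.0001,  2.8528]), 'force': array([-0.4477, -0.4509, -0.3818]), 'torque': array([-0.0225,  0.0388, -0.0087]), 'grip_width': 0.9949480491424931}
```

View pics/scene0.png

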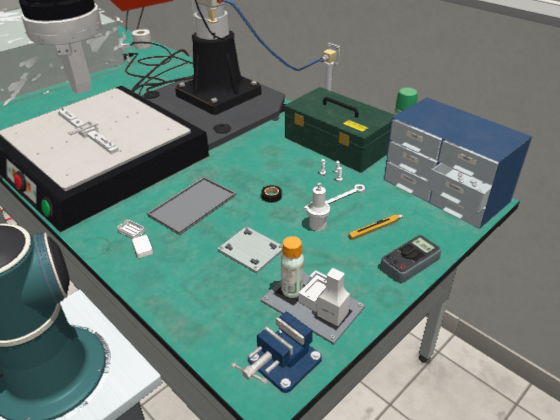

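View pics/top0.png

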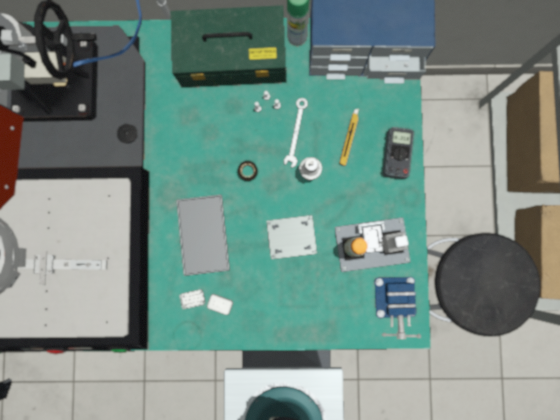

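The top view shows the tray at (203,235), the base plate at (291,237), the rest at (373,245) with the bottle on it at (357,245) and the horn at (397,241), the booster at (311,168) and the tape roll at (247,170). Next I'll zoom in and measure.

Run:
```python
import numpy as np,cv2
a=cv2.imread('pics/top0.png')[185:285,170:420]
cv2.imwrite('pics/topz.png',cv2.resize(a,None,fx=3.2,fy=3.2,interpolation=cv2.INTER_CUBIC))
a=cv2.imread('pics/scene0.png')[220:345,215:370]
cv2.imwrite('pics/scenez.png',cv2.resize(a,None,fx=4.5,fy=4.5,interpolation=cv2.INTER_CUBIC))
```

```text
(no output)
```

View pics/topz.png

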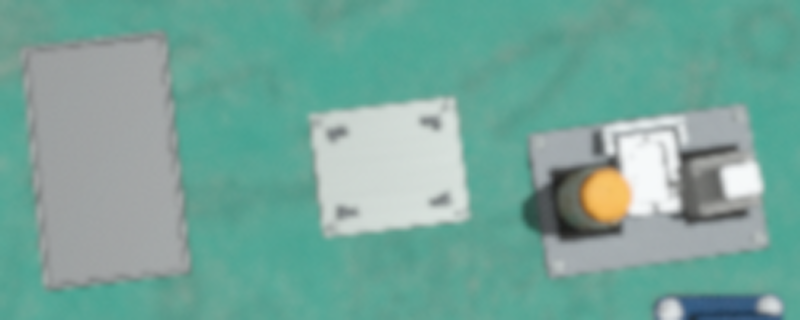

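View pics/scenez.png

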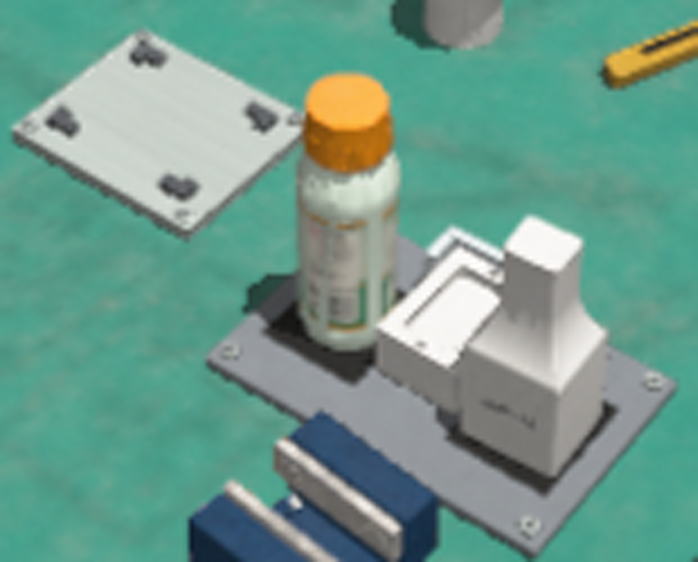

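```bash
cat >> h.py <<'E'
def cast(cal,uv,z):
    K=cal['camera_matrix'];T=cal['cam_to_world']
    uv=np.atleast_2d(np.array(uv,float)); r=np.c_[(uv-[K[0,2],K[1,2]])/K[0,0],np.ones(len(uv))]@T[:3,:3].T
    o=T[:3,3]; return (o+r*((z-o[2])/r[:,2])[:,None])[:,:2]
def wcal(pos,rot):
    from scipy.spatial.transform import Rotation as R
    c=arm.calibration('wrist'); T=np.eye(4);T[:3,:3]=R.from_euler('xyz',rot).as_matrix();T[:3,3]=pos
    return dict(camera_matrix=c['camera_matrix'],cam_to_world=T@c['tool_from_camera'])
def rect(pts):
    c,s,a=cv2.minAreaRect((pts*1000).astype(np.float32)); return np.array(c)/1000,s,a,cv2.boxPoints((c,s,a))/1000
def cloud(cal,d):
    K=cal['camera_matrix'];T=cal['cam_to_world'];v,u=np.mgrid[0:420,0:560]
    p=np.stack([(u-K[0,2])/K[0,0]*d,(v-K[1,2])/K[1,1]*d,d],-1); return p@T[:3,:3].T+T[:3,3]
E
python3 - <<'E'
from h import *
np.set_printoptions(precision=4,suppress=True)
f=np.load('pics/top0.npz');im=f['im'];cal=arm.calibration('top')
hsv=cv2.cvtColor(im,cv2.COLOR_RGB2HSV)
m=((hsv[...,1]<75)).astype(np.uint8)
n,l,st,ce=cv2.connectedComponentsWithStats(m)
for i in range(1,n):
    if 250<st[i,4]<8000 and 150<ce[i,0]<430 and 140<ce[i,1]<300: 
        c=max(cv2.findContours((l==i).astype(np.uint8),0,cv2.CHAIN_APPROX_NONE)[0],key=cv2.contourArea)[:,0]
        print(st[i],ce[i])
        for z in (0.01,):
            r=rect(cast(cal,c,z));print(z,r[0],r[1],r[2]);print(r[3])
z=[(530,135),(742,105),(768,245),(552,277)]
p=[((a+.5)/3.2-.5+170,(b+.5)/3.2-.5+185) for a,b in z]
q=cast(cal,p,0.008);print('rest',q,q.mean(0))
for nm in('top','scene'):
    f=np.load(f'pics/{nm}0.npz');cal=arm.calibration(nm);P=cloud(cal,f['d']);hsv=cv2.cvtColor(f['im'],cv2.COLOR_RGB2HSV)
    m=(hsv[...,0]>5)&(hsv[...,0]<22)&(hsv[...,1]>150)&(abs(P[...,2]-.151)<.006)
    r=P[m];r=r[(r[:,1]<0)&(r[:,0]<.6)];print(nm,'cap',len(r),(r[:,:2].min(0)+r[:,:2].max(0))/2,r.mean(0),np.ptp(r[:,:2],axis=0))
    g=P[(P[...,2]>.121)&(P[...,2]<.132)&(P[...,0]>.3)&(P[...,0]<.58)&(P[...,1]<-.25)&(P[...,1]>-.5)&(hsv[...,1]<60)]
    print('horn',len(g),g.mean(0));print(rect(g[:,:2])[:3]) if len(g)>3 else 0
    g=P[(abs(P[...,2]-.038)<.003)&(P[...,0]>.3)&(P[...,0]<.58)&(P[...,1]<-.15)&(P[...,1]>-.42)]
    print('block',len(g),rect(g[:,:2])[:3])
    g=P[(P[...,2]>.025)&(P[...,0]>.3)&(P[...,0]<.75)&(P[...,1]<.25)&(P[...,1]>-.2)]
    print('others',len(g),g.min(0),g.max(0))
E
```

```text
[ 383  127   31   52 1290] [397.9667 152.2496]
0.01 [ 0.7343 -0.324 ] (74.15221405029297, 142.27517700195312) 81.8273696899414
[[ 0.6586 -0.3506]
 [ 0.7994 -0.3708]
 [ 0.8099 -0.2974]
 [ 0.6691 -0.2772]]
[298 157  25  24 462] [310.1494 168.1364]
0.01 [ 0.6942 -0.0793] (65.17821502685547, 65.95647430419922) 25.489490509033203
[[ 0.6506 -0.0636]
 [ 0.6789 -0.1231]
 [ 0.7378 -0.0951]
 [ 0.7094 -0.0355]]
[ 164  194   66   82 3697] [201.8534 234.0338]
0.01 [0.5123 0.2359] (214.96324157714844, 162.21847534179688) 5.828582286834717
[[0.3971 0.3056]
 [0.4136 0.1443]
 [0.6275 0.1661]
 [0.611  0.3275]]
[ 266  215   52   45 1897] [291.252 236.757]
0.01 [ 0.504  -0.0239] (109.3578109741211, 131.60626220703125) 6.445608615875244
[[ 0.4423  0.0353]
 [ 0.4571 -0.0954]
 [ 0.5658 -0.0832]
 [ 0.551   0.0476]]
[ 335  217   76   55 3065] [373.0206 244.2127]
0.01 [ 0.4812 -0.2454] (127.47159576416016, 195.561279296875) 7.696056842803955
[[ 0.405  -0.157 ]
 [ 0.4312 -0.3508]
 [ 0.5575 -0.3338]
 [ 0.5313 -0.14  ]]
rest [[ 0.5297 -0.1456]
 [ 0.5532 -0.3276]
 [ 0.4336 -0.3457]
 [ 0.4085 -0.1617]] [ 0.4812 -0.2452]
top cap 84 [ 0.4733 -0.1872] [ 0.4688 -0.1866  0.1507] [0.0343 0.0287]
horn 110 [ 0.4852 -0.298   0.1264]
(array([ 0.4852, -0.2987]), (23.607715606689453, 28.426753997802734), 8.712220191955566)
block 252 (array([ 0.4221, -0.2442]), (235.5224609375, 117.85630798339844), 16.26272964477539)
others 1605 [ 0.4459 -0.1999  0.0276] [0.7125 0.0835 1.3481]
scene cap 205 [ 0.4743 -0.1951] [ 0.4731 -0.1964  0.1497] [0.0368 0.0388]
horn 154 [ 0.4854 -0.3024  0.1258]
(array([ 0.487 , -0.3012]), (27.91526222229004, 29.3625545501709), 15.111555099487305)
block 367 (array([ 0.4367, -0.2712]), (182.7245330810547, 173.61697387695312), 73.65904998779297)
others 981 [ 0.45   -0.2     0.0252] [ 0.7176 -0.0519  0.1539]
```

```bash
cat > plan.py <<'E'
import sys
from h import *
def plan(x,y,z,yaw,vmax=4.5,nmax=8):
    s=arm.read_state();p=np.array(s['ee_pos']);w=s['eef_rot'][2]
    print('t',round(s['clock'],2),'pos',np.round(p,4),'rot',np.round(s['eef_rot'],4),'grip',round(s['grip_width'],3),'F',np.round(s['force'],1))
    d=np.array([x,y,z])-p; dy=(yaw-w+np.pi)%(2*np.pi)-np.pi
    n=int(max(np.ceil(np.linalg.norm(d)*100/vmax),np.ceil(abs(dy)/.14),1)); print('d',np.round(d*100,2),'dyaw',round(dy,3),'n',n)
    for i in range(n):
        a=w+dy*i/n; st=d*100/n
        print([round(float(v),2) for v in (np.cos(a)*st[0]+np.sin(a)*st[1],np.sin(a)*st[0]-np.cos(a)*st[1],-st[2])],round(-dy/n,3))
if __name__=='__main__': plan(*map(float,sys.argv[1:]))
E
python3 - <<'E'
from h import *
cal=arm.calibration('top')
z=[(24,50),(165,35),(190,268),(47,288)]
p=[((a+.5)/3.2-.5+170,(b+.5)/3.2-.5+185) for a,b in z]
q=cast(cal,p,0.012);print('tray',q,q.mean(0),rect(q)[:3])
E
python3 plan.py 0.45 0.25 0.24 1.705
```

```text
tray [[0.60814932 0.28955725]
 [0.61962408 0.16758265]
 [0.41952774 0.14607828]
 [0.40392497 0.26800897]] [0.51280653 0.21780679] (array([0.5124848 , 0.21767493]), (205.3579864501953, 122.89478302001953), 6.023151397705078)
t 0.1 pos [0.192  0.6464 0.2381] rot [-3.1396e+00 -1.0000e-04  2.8528e+00] grip 0.995 F [-0.4 -0.5 -0.4]
d [ 25.8  -39.64   0.19] dyaw -1.148 n 11
[-3.27, -2.79, -0.02] 0.104
[-3.55, -2.43, -0.02] 0.104
[-3.78, -2.05, -0.02] 0.104
[-3.97, -1.64, -0.02] 0.104
[-4.12, -1.22, -0.02] 0.104
[-4.23, -0.78, -0.02] 0.104
[-4.29, -0.34, -0.02] 0.104
[-4.3, 0.11, -0.02] 0.104
[-4.26, 0.56, -0.02] 0.104
[-4.18, 1.0, -0.02] 0.104
[-4.06, 1.43, -0.02] 0.104
```

{"method": "carry_out", "body": {"deltas": [{"xyz": [-3.3,-2.8,0],"turn": 0.104,"claw": 1},{"xyz": [-3.5,-2.4,0],"turn": 0.104,"claw": 1},{"xyz": [-3.8,-2.0,0],"turn": 0.104,"claw": 1},{"xyz": [-4.0,-1.6,0],"turn": 0.104,"claw": 1},{"xyz": [-4.1,-1.2,0],"turn": 0.104,"claw": 1},{"xyz": [-4.2,-0.8,0],"turn": 0.104,"claw": 1},{"xyz": [-4.3,-0.3,0],"turn": 0.104,"claw": 1},{"xyz": [-4.3,0.1,0],"turn": 0.104,"claw": 1}]}}

```text
clock: 0.9
ee_pos: [0.3785, 0.35, 0.2327]
eef_rot: [-3.134, 0.004, 1.998]
force: [1.1, 0.3, 0.1]
grip_width: 0.999
```

```bash
python3 plan.py 0.45 -0.19 0.26 1.705
```

```text
t 0.9 pos [0.3785 0.35   0.2327] rot [-3.1342  0.0042  1.9981] grip 0.999 F [1.1 0.3 0.1]
d [  7.15 -54.     2.73] dyaw -0.293 n 13
[-4.01, -1.22, -0.21] 0.023
[-4.03, -1.13, -0.21] 0.023
[-4.06, -1.04, -0.21] 0.023
[-4.08, -0.95, -0.21] 0.023
[-4.1, -0.85, -0.21] 0.023
[-4.12, -0.76, -0.21] 0.023
[-4.14, -0.67, -0.21] 0.023
[-4.15, -0.58, -0.21] 0.023
[-4.16, -0.48, -0.21] 0.023
[-4.17, -0.39, -0.21] 0.023
[-4.18, -0.29, -0.21] 0.023
[-4.19, -0.2, -0.21] 0.023
[-4.19, -0.1, -0.21] 0.023
```

{"method": "carry_out", "body": {"deltas": [{"xyz": [-4,1.0,-0.5],"turn": 0.023,"claw": 1},{"xyz": [-4,1.0,-0.5],"turn": 0.023,"claw": 1},{"xyz": [-4.5,0.5,-0.5],"turn": 0.023,"claw": 1},{"xyz": [-4.5,0.3,-0.5],"turn": 0.023,"claw": 1},{"xyz": [-4.5,0.3,-0.5],"turn": 0.023,"claw": 1},{"xyz": [-4.5,0,-0.5],"turn": 0.023,"claw": 1},{"xyz": [-4.5,0,-0.5],"turn": 0.023,"claw": 1},{"xyz": [-4.5,0,-0.5],"turn": 0.023,"claw": 1}]}}

```text
clock: 1.7
ee_pos: [0.5259, 0.0181, 0.2714]
eef_rot: [-3.13, 0.006, 1.805]
force: [0.2, 0.3, 0.6]
grip_width: 0.999
```

```bash
python3 plan.py 0.475 -0.24 0.32 1.705
```

```text
t 1.7 pos [0.5259 0.0181 0.2714] rot [-3.1298  0.0061  1.8053] grip 0.999 F [0.2 0.3 0.6]
d [ -5.09 -25.81   4.86] dyaw -0.1 n 6
[-3.99, -1.82, -0.81] 0.017
[-4.02, -1.76, -0.81] 0.017
[-4.05, -1.69, -0.81] 0.017
[-4.07, -1.62, -0.81] 0.017
[-4.1, -1.55, -0.81] 0.017
[-4.12, -1.48, -0.81] 0.017
```

{"method": "carry_out", "body": {"deltas": [{"xyz": [-4,-1.8,-0.8],"turn": 0.017,"claw": 1},{"xyz": [-4,-1.8,-0.8],"turn": 0.017,"claw": 1},{"xyz": [-4,-1.7,-0.8],"turn": 0.017,"claw": 1},{"xyz": [-4.1,-1.6,-0.8],"turn": 0.017,"claw": 1},{"xyz": [-4.1,-1.6,-0.8],"turn": 0.017,"claw": 1},{"xyz": [-4.1,-1.5,-0.8],"turn": 0.017,"claw": 1},{"xyz": [0,0,0],"turn": 0,"claw": 1},{"xyz": [0,0,0],"turn": 0,"claw": 1}]}}

```text
clock: 2.5
ee_pos: [0.4691, -0.2552, 0.3209]
eef_rot: [-3.126, 0.007, 1.69]
force: [0.0, -0.0, -0.1]
grip_width: 1.003
```

```bash
python3 - <<'E'
from h import *
snap('wrist','w1')
E
python3 plan.py 0.472 -0.192 0.2 1.705
```

```text
t 2.55 pos [ 0.4692 -0.255   0.3209] rot [-3.1261  0.0082  1.691 ] grip 1.004 F [-0.4  0.8 -0.3]
d [  0.28   6.3  -12.09] dyaw 0.014 n 4
[1.56, 0.26, 3.02] -0.004
[1.56, 0.26, 3.02] -0.004
[1.55, 0.27, 3.02] -0.004
[1.55, 0.28, 3.02] -0.004
```

View pics/w1.png

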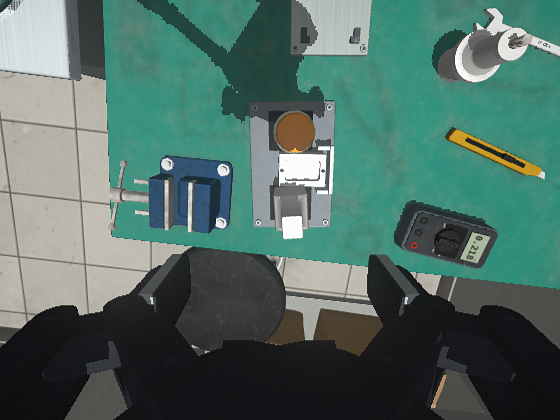

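The wrist view shows the rest spanning (250–335, 101–228), the cap at (294,131), the block pocket at (301,168) and the horn top at (292,228). The vise is at the left.

Run:
```python
from h import *
np.set_printoptions(precision=4,suppress=True)
f=np.load('pics/w1.npz');cal=wcal(f['pos'],f['rot']);P=cloud(cal,f['d']);hsv=cv2.cvtColor(f['im'],cv2.COLOR_RGB2HSV)
g=P[(hsv[...,0]>40)&(hsv[...,1]>100)&(P[...,2]<.05)&(P[...,0]<.7)&(P[...,2]>-.05)];print('bench z',np.median(g[:,2]))
q=cast(cal,[(249.5,101),(335.5,101),(331,228),(254,228)],0.008);print('rest',q,q.mean(0),rect(q)[:3])
m=(hsv[...,0]<22)&(hsv[...,1]>150)&(P[...,2]>.12)&(P[...,0]<.55)
r=P[m];t=r[r[:,2]>.14];print('cap',len(t),np.median(t[:,2]),rect(t[:,:2])[:2],r.mean(0))
v=(np.arange(420)[:,None]>190)&(np.arange(420)[:,None]<245)&(np.arange(560)[None]>270)&(np.arange(560)[None]<315)
g=P[v&(P[...,2]>.115)];print('horn',len(g),np.median(g[:,2]),rect(g[:,:2])[:3])
v=(np.arange(420)[:,None]>145)&(np.arange(420)[:,None]<195)&(np.arange(560)[None]>265)&(np.arange(560)[None]<328)
g=P[v&(abs(P[...,2]-.036)<.004)];print('block',len(g),np.median(g[:,2]),rect(g[:,:2])[:3])
```

```text
bench z 0.00037106575299505895
rest [[ 0.4118 -0.1596]
 [ 0.5333 -0.1453]
 [ 0.5587 -0.3346]
 [ 0.4365 -0.3498]] [ 0.4851 -0.2473] (array([ 0.4853, -0.2471]), (123.07782745361328, 192.48190307617188), 7.406768798828125)
cap 747 0.15132147417485015 (array([ 0.4447, -0.2188]), (121.59542846679688, 36.9739990234375)) [ 0.4744 -0.1874  0.1541]
horn 519 0.1274878146890332 (array([ 0.4809, -0.2491]), (23.598915100097656, 129.80247497558594), 7.910975933074951)
block 956 0.03819958660420933 (array([ 0.4961, -0.2443]), (77.06493377685547, 66.62650299072266), 6.867898941040039)
```

{"method": "carry_out", "body": {"deltas": [{"xyz": [1.7,0.4,2.8],"turn": -0.004,"claw": 1},{"xyz": [1.7,0.4,2.8],"turn": -0.004,"claw": 1},{"xyz": [1.6,0.3,2.8],"turn": -0.004,"claw": 1},{"xyz": [1.3,0.2,2.8],"turn": 0,"claw": 1},{"xyz": [0,0,0],"turn": 0,"claw": 1}]}}

```text
clock: 3.05
ee_pos: [0.4735, -0.1839, 0.2039]
eef_rot: [-3.127, 0.007, 1.711]
force: [-0.2, 0.0, -0.5]
grip_width: 0.998
```

```bash
python3 - <<'E'
from h import *
np.set_printoptions(precision=4,suppress=True)
im,d,s=snap('wrist','w2')
cal=wcal(s['ee_pos'],s['eef_rot']);P=cloud(cal,d);hsv=cv2.cvtColor(im,cv2.COLOR_RGB2HSV)
m=(hsv[...,0]<22)&(hsv[...,1]>150)&(abs(P[...,2]-.151)<.005)&(P[...,0]<.55)
r=P[m];print('cap',len(r),np.median(r,axis=0),r.min(0),r.max(0))
E
python3 plan.py 0.474 -0.192 0.127 1.702
```

```text
cap 2282 [ 0.4762 -0.1906  0.1515] [ 0.4576 -0.2107  0.146 ] [ 0.4947 -0.173   0.1539]
t 3.1 pos [ 0.4749 -0.1852  0.2062] rot [-3.1296  0.0094  1.7107] grip 1.001 F [ 0.2 -0.4  0.8]
d [-0.09 -0.68 -7.92] dyaw -0.009 n 2
[-0.33, -0.09, 3.96] 0.004
[-0.33, -0.09, 3.96] 0.004
```

View pics/w2.png

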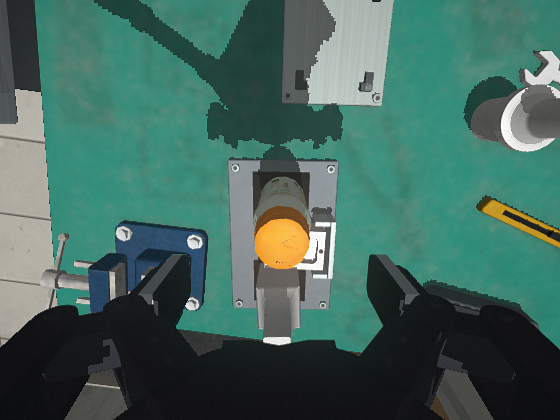

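The cap is at (282,243), centre ≈ (0.476, −0.192). I'll descend on it.

{"method": "carry_out", "body": {"deltas": [{"xyz": [-0.4,0,2.5],"turn": 0,"claw": 1},{"xyz": [-0.3,0.1,2.5],"turn": 0,"claw": 1},{"xyz": [-0.1,0,2.0],"turn": 0,"claw": 1},{"xyz": [0,0,1.3],"turn": 0,"claw": 1},{"xyz": [0,0,0.5],"turn": 0,"claw": 1},{"xyz": [0,0,0],"turn": 0,"claw": 1}]}}

```text
clock: 3.7
ee_pos: [0.4855, -0.1966, 0.127]
eef_rot: [3.139, 0.02, 1.717]
force: [-0.8, 0.6, 0.4]
grip_width: 1.002
```

```bash
python3 plan.py 0.4755 -0.192 0.127 1.702
```

```text
t 3.7 pos [ 0.4855 -0.1966  0.127 ] rot [3.1387 0.0203 1.717 ] grip 1.002 F [-0.8  0.6  0.4]
d [-1.    0.46 -0.  ] dyaw -0.015 n 1
[0.6, -0.92, 0.0] 0.015
```

{"method": "carry_out", "body": {"deltas": [{"xyz": [0,0,0],"turn": 0,"claw": 1},{"xyz": [0,0,0],"turn": 0,"claw": 1}]}}

```text
clock: 3.9
ee_pos: [0.4871, -0.1973, 0.1294]
eef_rot: [3.136, 0.022, 1.717]
force: [0.0, -0.3, 0.1]
grip_width: 0.997
```

```bash
python3 plan.py 0.4755 -0.192 0.127 1.702
```

```text
t 3.9 pos [ 0.4871 -0.1973  0.1294] rot [3.1357 0.0223 1.7171] grip 0.997 F [ 0.  -0.3  0.1]
d [-1.16  0.53 -0.24] dyaw -0.015 n 1
[0.69, -1.07, 0.24] 0.015
```

{"method": "carry_out", "body": {"deltas": [{"xyz": [0.3,-0.5,0.1],"turn": 0.01,"claw": 1},{"xyz": [0.3,-0.5,0.1],"turn": 0,"claw": 1}]}}

```text
clock: 4.1
ee_pos: [0.4776, -0.1933, 0.1291]
eef_rot: [3.132, 0.024, 1.706]
force: [-0.2, 1.1, -0.2]
grip_width: 1.003
```

```bash
python3 plan.py 0.4755 -0.192 0.127 1.702;python3 -c "
from bench import arm
for i in range(4): s=arm.read_state(); print(s['clock'],s['ee_pos'],s['eef_rot'],s['joint_vel'].round(3))"
```

```text
t 4.1 pos [ 0.4776 -0.1933  0.1291] rot [3.1323 0.0242 1.7062] grip 1.003 F [-0.2  1.1 -0.2]
d [-0.21  0.13 -0.21] dyaw -0.004 n 1
[0.16, -0.19, 0.21] 0.004
4.1 [ 0.47756903 -0.19333654  0.12908774] [3.13226655 0.02421644 1.70623723] [-0.001 -0.108  0.123 -0.001 -0.029 -0.006]
4.1 [ 0.47756903 -0.19333654  0.12908774] [3.13226655 0.02421644 1.70623723] [-0.001 -0.108  0.123 -0.001 -0.029 -0.006]
4.1 [ 0.47756903 -0.19333654  0.12908774] [3.13226655 0.02421644 1.70623723] [-0.001 -0.108  0.123 -0.001 -0.029 -0.006]
4.1 [ 0.47756903 -0.19333654  0.12908774] [3.13226655 0.02421644 1.70623723] [-0.001 -0.108  0.123 -0.001 -0.029 -0.006]
```

{"method": "carry_out", "body": {"deltas": [{"xyz": [0.1,-0.1,0.3],"turn": 0,"claw": 0.3},{"xyz": [0,0,0],"turn": 0,"claw": 0.3},{"xyz": [0,0,0],"turn": 0,"claw": 0.3}]}}

```text
clock: 4.4
ee_pos: [0.4751, -0.1919, 0.126]
eef_rot: [3.132, 0.024, 1.706]
force: [0.5, 0.3, -0.1]
grip_width: 0.653
```

```bash
python3 plan.py 0.4755 -0.192 0.127 1.702
```

```text
t 4.4 pos [ 0.4751 -0.1919  0.126 ] rot [3.1323 0.0242 1.7062] grip 0.653 F [ 0.5  0.3 -0.1]
d [ 0.04 -0.01  0.1 ] dyaw -0.004 n 1
[-0.01, 0.04, -0.1] 0.004
```

{"method": "carry_out", "body": {"deltas": [{"xyz": [0,0,0],"turn": 0,"claw": -1},{"xyz": [0,0,0],"turn": 0,"claw": -1},{"xyz": [0,0,0],"turn": 0,"claw": -1},{"xyz": [0,0,0],"turn": 0,"claw": -1},{"xyz": [0,0,0],"turn": 0,"claw": -1}]}}

```text
clock: 4.9
ee_pos: [0.4754, -0.1921, 0.1263]
eef_rot: [3.132, 0.024, 1.706]
force: [-0.4, 0.4, 0.7]
grip_width: 0.451
```

```bash
python3 plan.py 0.47 -0.192 0.22 1.702
```

```text
t 4.9 pos [ 0.4754 -0.1921  0.1263] rot [3.1323 0.0243 1.7062] grip 0.451 F [-0.4  0.4  0.7]
d [-0.54  0.01  9.37] dyaw -0.004 n 3
[0.03, -0.18, -3.12] 0.001
[0.03, -0.18, -3.12] 0.001
[0.03, -0.18, -3.12] 0.001
```

{"method": "carry_out", "body": {"deltas": [{"xyz": [0,0,-1],"turn": 0,"claw": -1},{"xyz": [0,0,-2],"turn": 0,"claw": -1},{"xyz": [0,0,-2.5],"turn": 0,"claw": -1},{"xyz": [0,0,-2],"turn": 0,"claw": -1},{"xyz": [0,0,-1],"turn": 0,"claw": -1},{"xyz": [0,0,0],"turn": 0,"claw": -1}]}}

```text
clock: 5.5
ee_pos: [0.4714, -0.1887, 0.212]
eef_rot: [3.139, 0.02, 1.706]
force: [0.2, -0.5, -3.2]
grip_width: 0.453
```

```bash
python3 plan.py 0.5623 0.223 0.2 1.702 2.7; python3 -c "
from h import *
snap('scene','s2')"
```

```text
t 5.5 pos [ 0.4714 -0.1887  0.212 ] rot [3.1393 0.0196 1.7062] grip 0.453 F [ 0.2 -0.5 -3.2]
d [ 9.09 41.17 -1.2 ] dyaw -0.004 n 16
[2.47, 0.91, 0.08] 0.0
[2.47, 0.91, 0.08] 0.0
[2.47, 0.91, 0.08] 0.0
[2.47, 0.91, 0.08] 0.0
[2.47, 0.91, 0.08] 0.0
[2.47, 0.91, 0.08] 0.0
[2.47, 0.91, 0.08] 0.0
[2.47, 0.91, 0.08] 0.0
[2.47, 0.9, 0.08] 0.0
[2.48, 0.9, 0.08] 0.0
[2.48, 0.9, 0.08] 0.0
[2.48, 0.9, 0.08] 0.0
[2.48, 0.9, 0.08] 0.0
[2.48, 0.9, 0.08] 0.0
[2.48, 0.9, 0.08] 0.0
[2.48, 0.9, 0.08] 0.0
```

View pics/s2.png

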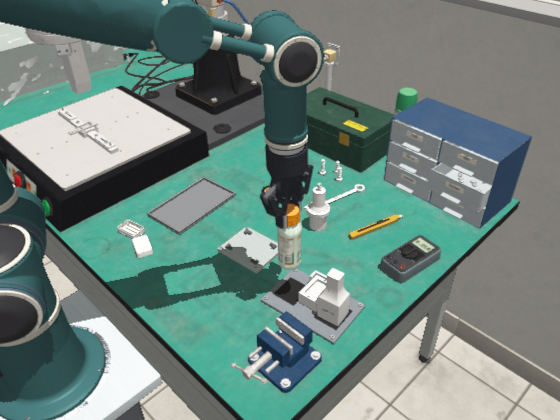

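The bottle is held upright at (290,240), clear of the rest. I'll carry it to the far half of the tray.

{"method": "carry_out", "body": {"deltas": [{"xyz": [1.2,0.5,0],"turn": 0,"claw": -1},{"xyz": [2.5,0.9,0],"turn": 0,"claw": -1},{"xyz": [3,1.1,0],"turn": 0,"claw": -1},{"xyz": [3,1.1,0],"turn": 0,"claw": -1},{"xyz": [3,1.1,0],"turn": 0,"claw": -1},{"xyz": [3,1.1,0],"turn": 0,"claw": -1},{"xyz": [3,1.1,0],"turn": 0,"claw": -1},{"xyz": [3,1.1,0],"turn": 0,"claw": -1}]}}

```text
clock: 6.35
ee_pos: [0.5159, 0.0482, 0.1954]
eef_rot: [-3.126, 0.012, 1.698]
force: [-0.7, -1.1, -2.0]
grip_width: 0.448
```

```bash
python3 plan.py 0.5623 0.223 0.2 1.702 2.7
```

```text
t 6.35 pos [0.5159 0.0482 0.1954] rot [-3.1259  0.0124  1.6981] grip 0.448 F [-0.7 -1.1 -2. ]
d [ 4.64 17.48  0.46] dyaw 0.004 n 7
[2.39, 0.97, -0.07] -0.001
[2.39, 0.98, -0.07] -0.001
[2.39, 0.98, -0.07] -0.001
[2.39, 0.98, -0.07] -0.001
[2.39, 0.98, -0.07] -0.001
[2.39, 0.98, -0.07] -0.001
[2.39, 0.98, -0.07] -0.001
```

{"method": "carry_out", "body": {"deltas": [{"xyz": [2.7,1.1,-0.1],"turn": 0,"claw": -1},{"xyz": [2.7,1.1,-0.1],"turn": 0,"claw": -1},{"xyz": [2.7,1.1,-0.1],"turn": 0,"claw": -1},{"xyz": [2.7,1.1,-0.1],"turn": 0,"claw": -1},{"xyz": [2.5,1.1,-0.1],"turn": 0,"claw": -1},{"xyz": [1.5,0.6,-0.1],"turn": 0,"claw": -1},{"xyz": [0.8,0.3,0],"turn": 0,"claw": -1},{"xyz": [0,0,0],"turn": 0,"claw": -1}]}}

```text
clock: 7.15
ee_pos: [0.5509, 0.2271, 0.1847]
eef_rot: [-3.104, 0.012, 1.706]
force: [-0.4, -0.8, -2.5]
grip_width: 0.454
```

```bash
python3 plan.py 0.5623 0.223 0.123 1.702 1.5
```

```text
t 7.15 pos [0.5509 0.2271 0.1847] rot [-3.1044  0.0119  1.7055] grip 0.454 F [-0.4 -0.8 -2.5]
d [ 1.14 -0.41 -6.17] dyaw -0.004 n 5
[-0.11, 0.21, 1.23] 0.001
[-0.11, 0.21, 1.23] 0.001
[-0.11, 0.21, 1.23] 0.001
[-0.11, 0.21, 1.23] 0.001
[-0.11, 0.21, 1.23] 0.001
```

{"method": "carry_out", "body": {"deltas": [{"xyz": [-0.1,0.2,1.3],"turn": 0,"claw": -1},{"xyz": [-0.1,0.2,1.3],"turn": 0,"claw": -1},{"xyz": [-0.1,0.2,1.3],"turn": 0,"claw": -1},{"xyz": [-0.1,0.2,0.8],"turn": 0,"claw": -1},{"xyz": [0,0,0.5],"turn": 0,"claw": -1},{"xyz": [0,0,0],"turn": 0,"claw": -1}]}}

```text
clock: 7.75
ee_pos: [0.5558, 0.2177, 0.1253]
eef_rot: [-3.099, 0.015, 1.701]
force: [-0.1, -0.2, -1.8]
grip_width: 0.45
```

```bash
python3 plan.py 0.5623 0.223 0.123 1.702 1.5
```

```text
t 7.75 pos [0.5558 0.2177 0.1253] rot [-3.0989  0.0147  1.7013] grip 0.45 F [-0.1 -0.2 -1.8]
d [ 0.65  0.53 -0.23] dyaw 0.001 n 1
[0.44, 0.71, 0.23] -0.001
```

{"method": "carry_out", "body": {"deltas": [{"xyz": [0.2,0.4,0],"turn": 0,"claw": -1},{"xyz": [0.2,0.3,0],"turn": 0,"claw": -1},{"xyz": [0,0,0.1],"turn": 0,"claw": -1},{"xyz": [0,0,0.1],"turn": 0,"claw": -1}]}}

```text
clock: 8.15
ee_pos: [0.5641, 0.2234, 0.1244]
eef_rot: [-3.102, 0.014, 1.701]
force: [0.6, 0.3, -2.6]
grip_width: 0.45
```

```bash
python3 plan.py 0.5623 0.223 0.123 1.702 1.5
```

```text
t 8.15 pos [0.5641 0.2234 0.1244] rot [-3.102   0.0139  1.7008] grip 0.45 F [ 0.6  0.3 -2.6]
d [-0.18 -0.04 -0.14] dyaw 0.001 n 1
[-0.01, -0.19, 0.14] -0.001
```

{"method": "carry_out", "body": {"deltas": [{"xyz": [0,0,0.2],"turn": 0,"claw": -1},{"xyz": [0,0,0.1],"turn": 0,"claw": -1},{"xyz": [0,0,0.1],"turn": 0,"claw": -1}]}}

```text
clock: 8.45
ee_pos: [0.5646, 0.224, 0.1228]
eef_rot: [-3.104, 0.013, 1.701]
force: [-2.2, -0.9, 4.8]
grip_width: 0.452
```

Contact (the z force rose to +4.8 N). I'll release gently.

{"method": "carry_out", "body": {"deltas": [{"xyz": [0,0,0],"turn": 0,"claw": 0.0},{"xyz": [0,0,0],"turn": 0,"claw": 0.4},{"xyz": [0,0,0],"turn": 0,"claw": 1},{"xyz": [0,0,0],"turn": 0,"claw": 1},{"xyz": [0,0,0],"turn": 0,"claw": 1}]}}

```text
clock: 8.95
ee_pos: [0.5657, 0.2243, 0.1233]
eef_rot: [-3.107, 0.013, 1.701]
force: [-0.9, 0.3, 0.1]
grip_width: 1.001
```

{"method": "carry_out", "body": {"deltas": [{"xyz": [0,0,-1],"turn": 0,"claw": 1},{"xyz": [0,0,-3],"turn": 0,"claw": 1},{"xyz": [0,0,-4],"turn": 0,"claw": 1},{"xyz": [0,0,-3],"turn": 0,"claw": 1},{"xyz": [0,0,-1],"turn": 0,"claw": 1},{"xyz": [0,0,0],"turn": 0,"claw": 1}]}}

```text
clock: 9.55
ee_pos: [0.5691, 0.226, 0.2482]
eef_rot: [-3.105, 0.013, 1.701]
force: [0.0, -0.6, -0.2]
grip_width: 0.998
```

```bash
python3 - <<'E'
from h import *
np.set_printoptions(precision=4,suppress=True)
im,d,s=snap('wrist','w3')
cal=wcal(s['ee_pos'],s['eef_rot']);P=cloud(cal,d);hsv=cv2.cvtColor(im,cv2.COLOR_RGB2HSV)
m=(hsv[...,0]<22)&(hsv[...,1]>150)&(abs(P[...,2]-.147)<.008)
r=P[m];print('cap',len(r),np.median(r,axis=0),r.min(0),r.max(0))
E
python3 plan.py 0.488 -0.299 0.21 1.702 4.5
```

```text
cap 1601 [0.5606 0.2256 0.1475] [0.5419 0.2055 0.1392] [0.5793 0.2433 0.1501]
t 9.6 pos [0.5688 0.2259 0.2473] rot [-3.1038  0.0135  1.7011] grip 1.0 F [ 0.7  0.2 -0.1]
d [ -8.08 -52.49  -3.73] dyaw 0.001 n 12
[-4.25, -1.24, 0.31] -0.0
[-4.25, -1.24, 0.31] -0.0
[-4.25, -1.24, 0.31] -0.0
[-4.25, -1.24, 0.31] -0.0
[-4.25, -1.24, 0.31] -0.0
[-4.25, -1.24, 0.31] -0.0
[-4.25, -1.24, 0.31] -0.0
[-4.25, -1.24, 0.31] -0.0
[-4.25, -1.24, 0.31] -0.0
[-4.25, -1.24, 0.31] -0.0
[-4.25, -1.24, 0.31] -0.0
[-4.25, -1.24, 0.31] -0.0
```

View pics/w3.png

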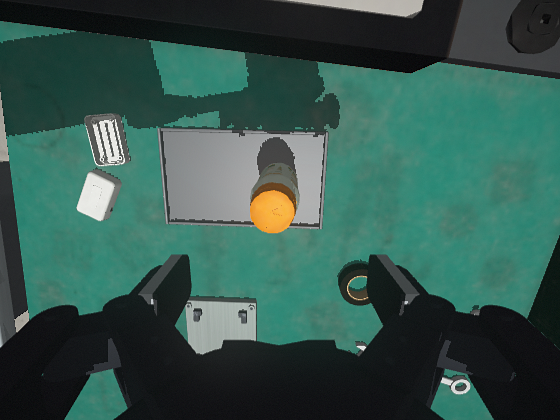

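The bottle stands upright in the tray with its cap at (272,212), ≈ (0.561, 0.225). Next is the horn.

{"method": "carry_out", "body": {"deltas": [{"xyz": [-4.5,-1.3,0],"turn": 0,"claw": 1},{"xyz": [-4.5,-1.3,0],"turn": 0,"claw": 1},{"xyz": [-4.5,-1.3,0],"turn": 0,"claw": 1},{"xyz": [-4.5,-1.3,0],"turn": 0,"claw": 1},{"xyz": [-4.5,-1.3,0],"turn": 0,"claw": 1},{"xyz": [-4.5,-1.3,0],"turn": 0,"claw": 1},{"xyz": [-4.5,-1.3,0],"turn": 0,"claw": 1},{"xyz": [-4.5,-1.3,0],"turn": 0,"claw": 1}]}}

```text
clock: 10.4
ee_pos: [0.5038, -0.1504, 0.2383]
eef_rot: [-3.08, 0.007, 1.714]
force: [0.4, -0.2, -0.4]
grip_width: 1.0
```

```bash
python3 plan.py 0.488 -0.299 0.21 1.702 4.5
```

```text
t 10.4 pos [ 0.5038 -0.1504  0.2383] rot [-3.0805  0.0072  1.7137] grip 1.0 F [ 0.4 -0.2 -0.4]
d [ -1.58 -14.86  -2.83] dyaw -0.012 n 4
[-3.62, -0.92, 0.71] 0.003
[-3.62, -0.91, 0.71] 0.003
[-3.63, -0.9, 0.71] 0.003
[-3.63, -0.89, 0.71] 0.003
```

{"method": "carry_out", "body": {"deltas": [{"xyz": [-1.8,-0.4,0],"turn": 0,"claw": 1},{"xyz": [-1.8,-0.4,0],"turn": 0,"claw": 1},{"xyz": [-1.8,-0.4,0],"turn": 0,"claw": 1},{"xyz": [-1.8,-0.4,0],"turn": 0,"claw": 1},{"xyz": [-1.8,-0.4,0],"turn": 0,"claw": 1},{"xyz": [-1.8,-0.4,0],"turn": 0,"claw": 1},{"xyz": [-1.8,-0.4,0],"turn": 0,"claw": 1},{"xyz": [-1.8,-0.4,0],"turn": 0,"claw": 1}]}}

```text
clock: 11.2
ee_pos: [0.479, -0.3038, 0.2205]
eef_rot: [-3.054, -0.01, 1.706]
force: [-0.7, 0.4, -0.4]
grip_width: 1.001
```

```bash
python3 plan.py 0.488 -0.299 0.21 1.702 4.5
```

```text
t 11.2 pos [ 0.479  -0.3038  0.2205] rot [-3.0543 -0.0098  1.7063] grip 1.001 F [-0.7  0.4 -0.4]
d [ 0.9   0.48 -1.05] dyaw -0.004 n 1
[0.36, 0.95, 1.05] 0.004
```

{"method": "carry_out", "body": {"deltas": [{"xyz": [0,0,-5],"turn": 0,"claw": 1},{"xyz": [0,0,-5],"turn": 0,"claw": 1}]}}

```text
clock: 11.4
ee_pos: [0.4816, -0.3033, 0.3083]
eef_rot: [-3.035, -0.026, 1.703]
force: [0.7, -0.7, 1.6]
grip_width: 0.998
```

{"method": "carry_out", "body": {"deltas": [{"xyz": [0,0,0],"turn": 0,"claw": 1},{"xyz": [0,0,0],"turn": 0,"claw": 1}]}}

```text
clock: 11.6
ee_pos: [0.484, -0.3057, 0.3133]
eef_rot: [-3.041, -0.02, 1.702]
force: [0.4, -0.1, -0.7]
grip_width: 0.998
```

{"method": "carry_out", "body": {"deltas": [{"xyz": [0,0,5],"turn": 0,"claw": 1},{"xyz": [0,0,5],"turn": 0,"claw": 1}]}}

```text
clock: 11.8
ee_pos: [0.4789, -0.3085, 0.2196]
eef_rot: [-3.054, -0.009, 1.703]
force: [0.9, -0.4, -1.0]
grip_width: 1.004
```

{"method": "carry_out", "body": {"deltas": [{"xyz": [0,0,0],"turn": 0,"claw": 1},{"xyz": [0,0,0],"turn": 0,"claw": 1}]}}

```text
clock: 12.0
ee_pos: [0.473, -0.3049, 0.21]
eef_rot: [-3.04, -0.021, 1.703]
force: [-0.3, -0.2, 0.0]
grip_width: 1.004
```

{"method": "carry_out", "body": {"deltas": [{"xyz": [0,0,0],"turn": 0,"claw": 1},{"xyz": [0,0,0],"turn": 0,"claw": 1}]}}

```text
clock: 12.2
ee_pos: [0.4739, -0.3053, 0.212]
eef_rot: [-3.041, -0.02, 1.703]
force: [0.4, 0.8, 0.6]
grip_width: 0.998
```

{"method": "carry_out", "body": {"deltas": [{"xyz": [0,0,-0.5],"turn": 0,"claw": 1},{"xyz": [0,0,-1],"turn": 0,"claw": 1},{"xyz": [0,0,-1.5],"turn": 0,"claw": 1},{"xyz": [0,0,-2],"turn": 0,"claw": 1},{"xyz": [0,0,-2.5],"turn": 0,"claw": 1},{"xyz": [0,0,-3],"turn": 0,"claw": 1}]}}

```text
clock: 12.8
ee_pos: [0.4861, -0.3064, 0.3271]
eef_rot: [-3.045, -0.017, 1.703]
force: [0.5, -1.0, -0.4]
grip_width: 1.003
```

{"method": "carry_out", "body": {"deltas": [{"xyz": [0,0,3],"turn": 0,"claw": 1}]}}

```text
clock: 12.9
ee_pos: [0.4887, -0.3095, 0.3099]
eef_rot: [-3.062, -0.003, 1.704]
force: [1.0, -0.1, 0.7]
grip_width: 1.004
```

{"method": "carry_out", "body": {"deltas": [{"xyz": [0,0,2.5],"turn": 0,"claw": 1},{"xyz": [0,0,2],"turn": 0,"claw": 1},{"xyz": [0,0,1.5],"turn": 0,"claw": 1},{"xyz": [0,0,1],"turn": 0,"claw": 1},{"xyz": [0,0,0.5],"turn": 0,"claw": 1},{"xyz": [0,0,0.2],"turn": 0,"claw": 1}]}}

```text
clock: 13.5
ee_pos: [0.4861, -0.3121, 0.24]
eef_rot: [-3.072, 0.006, 1.705]
force: [-0.8, 0.1, 0.5]
grip_width: 1.001
```

{"method": "carry_out", "body": {"deltas": [{"xyz": [0,0,0],"turn": 0,"claw": 1},{"xyz": [0,0,0],"turn": 0,"claw": 1}]}}

```text
clock: 13.7
ee_pos: [0.4866, -0.3124, 0.2409]
eef_rot: [-3.073, 0.007, 1.704]
force: [-0.2, 0.7, 0.0]
grip_width: 1.002
```

{"method": "carry_out", "body": {"deltas": [{"xyz": [4.5,0.6,-0.2],"turn": 0,"claw": 1},{"xyz": [4.5,0.6,-0.4],"turn": 0,"claw": 1},{"xyz": [4.5,0.6,-0.6],"turn": 0,"claw": 1},{"xyz": [4.5,0.6,-0.9],"turn": 0,"claw": 1},{"xyz": [4.5,0.6,-1.2],"turn": 0,"claw": 1},{"xyz": [4.5,0.6,-1.5],"turn": 0,"claw": 1},{"xyz": [4.5,0.6,-2],"turn": 0,"claw": 1},{"xyz": [4.5,0.6,-2.5],"turn": 0,"claw": 1}]}}

```text
clock: 14.5
ee_pos: [0.4936, 0.0538, 0.3294]
eef_rot: [-3.076, 0.01, 1.693]
force: [0.9, -0.7, 0.9]
grip_width: 1.001
```

{"method": "carry_out", "body": {"deltas": [{"xyz": [4,0.6,3],"turn": 0,"claw": 1},{"xyz": [4,0.6,2.5],"turn": 0,"claw": 1},{"xyz": [3,0.5,2],"turn": 0,"claw": 1},{"xyz": [2,0.2,1.5],"turn": 0,"claw": 1},{"xyz": [1,0,1],"turn": 0,"claw": 1},{"xyz": [0,0,0.5],"turn": 0,"claw": 1},{"xyz": [0,0,0],"turn": 0,"claw": 1}]}}

```text
clock: 15.2
ee_pos: [0.4947, 0.2043, 0.2319]
eef_rot: [-3.1, 0.009, 1.702]
force: [0.2, -0.2, -0.5]
grip_width: 0.999
```

```bash
cat > tilt.py <<'E'
from h import *
from scipy.spatial.transform import Rotation as R
s=arm.read_state();z=R.from_euler('xyz',s['eef_rot']).as_matrix()[:,2]
q=s['qpos'][0];print('t',s['clock'],'pos',s['ee_pos'].round(4),'yaw',round(s['eef_rot'][2],3),'z',z.round(4),'radial',round(z[0]*np.cos(q)+z[1]*np.sin(q),4),'tang',round(-z[0]*np.sin(q)+z[1]*np.cos(q),4),'q',s['qpos'].round(3))
E
python3 tilt.py
```

```text
t 15.2 pos [0.4947 0.2043 0.2319] yaw 1.702 z [-0.0405 -0.0142 -0.9991] radial -0.0429 tang 0.0004 q [0.345 0.033 1.882 0.    1.27  0.214]
```

{"method": "carry_out", "body": {"deltas": [{"xyz": [0,0,-0.5],"turn": 0,"claw": 1},{"xyz": [0,0,-1],"turn": 0,"claw": 1},{"xyz": [0,0,-1.5],"turn": 0,"claw": 1},{"xyz": [0,0,-2],"turn": 0,"claw": 1},{"xyz": [0,0,-2.5],"turn": 0,"claw": 1},{"xyz": [0,0,-3.2],"turn": 0,"claw": 1},{"xyz": [0,0,3.2],"turn": 0,"claw": 1}]}}

```text
clock: 15.9
ee_pos: [0.5045, 0.2016, 0.3276]
eef_rot: [-3.121, 0.006, 1.694]
force: [1.0, -0.1, 0.5]
grip_width: 1.001
```

{"method": "carry_out", "body": {"deltas": [{"xyz": [0,0,2.5],"turn": 0,"claw": 1},{"xyz": [0,0,2],"turn": 0,"claw": 1},{"xyz": [0,0,1.5],"turn": 0,"claw": 1},{"xyz": [0,0,1],"turn": 0,"claw": 1},{"xyz": [0,0,0.5],"turn": 0,"claw": 1},{"xyz": [0,0,0.2],"turn": 0,"claw": 1},{"xyz": [0,0,0],"turn": 0,"claw": 1}]}}

```text
clock: 16.6
ee_pos: [0.5074, 0.1994, 0.2579]
eef_rot: [-3.135, 0.003, 1.689]
force: [-0.4, -0.0, 1.2]
grip_width: 0.997
```

```bash
python3 tilt.py
```

```text
t 16.6 pos [0.5074 0.1994 0.2579] yaw 1.689 z [-0.0061 -0.0041 -1.    ] radial -0.0071 tang -0.0019 q [ 0.33   0.011  1.855 -0.002  1.283  0.212]
```

{"method": "carry_out", "body": {"deltas": [{"xyz": [-4.5,-0.7,0],"turn": 0,"claw": 1},{"xyz": [-4.5,-0.7,-0.2],"turn": 0,"claw": 1},{"xyz": [-4.5,-0.7,-0.4],"turn": 0,"claw": 1},{"xyz": [-4.5,-0.7,-0.6],"turn": 0,"claw": 1},{"xyz": [-4.5,-0.7,-0.8],"turn": 0,"claw": 1},{"xyz": [-4.5,-0.7,-1.0],"turn": 0,"claw": 1},{"xyz": [-4.5,-0.7,-1.2],"turn": 0,"claw": 1},{"xyz": [-4.5,-0.7,-1.4],"turn": 0,"claw": 1}]}}

```text
clock: 17.4
ee_pos: [0.498, -0.1705, 0.3215]
eef_rot: [3.139, 0.003, 1.703]
force: [0.6, -0.7, 0.1]
grip_width: 1.001
```

```bash
python3 tilt.py; python3 plan.py 0.488 -0.299 0.25 1.702
```

```text
t 17.4 pos [ 0.498  -0.1705  0.3215] yaw 1.703 z [ 0.0025 -0.0024 -1.    ] radial 0.0032 tang -0.0013 q [-3.760e-01 -6.300e-02  1.812e+00 -1.000e-03  1.390e+00 -5.080e-01]
t 17.4 pos [ 0.498  -0.1705  0.3215] rot [3.1394e+00 2.7000e-03 1.7027e+00] grip 1.001 F [ 0.6 -0.7  0.1]
d [ -1.   -12.85  -7.15] dyaw -0.001 n 4
[-3.15, -0.67, 1.79] 0.0
[-3.15, -0.67, 1.79] 0.0
[-3.15, -0.67, 1.79] 0.0
[-3.15, -0.67, 1.79] 0.0
```

{"method": "carry_out", "body": {"deltas": [{"xyz": [-3,-0.4,0.3],"turn": 0,"claw": 1},{"xyz": [-3,-0.3,0.5],"turn": 0,"claw": 1},{"xyz": [-2.5,-0.3,0.8],"turn": 0,"claw": 1},{"xyz": [-1.5,-0.2,0.8],"turn": 0,"claw": 1},{"xyz": [-0.5,0,0.5],"turn": 0,"claw": 1},{"xyz": [0,0,0],"turn": 0,"claw": 1},{"xyz": [0,0,0],"turn": 0,"claw": 1}]}}

```text
clock: 18.1
ee_pos: [0.5022, -0.2875, 0.3006]
eef_rot: [3.128, 0.011, 1.695]
force: [0.1, 0.2, -0.5]
grip_width: 1.001
```

```bash
python3 - <<'E'
from h import *
np.set_printoptions(precision=4,suppress=True)
im,d,s=snap('wrist','w4')
cal=wcal(s['ee_pos'],s['eef_rot']);P=cloud(cal,d)
g=(P[...,2]>.12)&(P[...,2]<.135)&(P[...,0]<.56)&(P[...,0]>.42)&(np.arange(420)[:,None]<270)
r=P[g];print('horn',len(r),np.median(r,axis=0),rect(r[:,:2])[:3])
g=(abs(P[...,2]-.038)<.003)&(P[...,0]<.56)&(P[...,0]>.42)&(P[...,1]>-.28)&(P[...,1]<-.21)
r=P[g];print('block',len(r),np.median(r,axis=0),rect(r[:,:2])[:3])
E
python3 tilt.py; python3 plan.py 0.488 -0.299 0.2 1.702
```

```text
horn 585 [ 0.4878 -0.2983  0.1275] (array([ 0.4878, -0.2992]), (23.924829483032227, 28.282814025878906), 10.152191162109375)
block 1262 [ 0.5134 -0.2431  0.0382] (array([ 0.5033, -0.2434]), (79.02462768554688, 65.50894165039062), 2.941274642944336)
t 18.15 pos [ 0.5022 -0.2872  0.3006] yaw 1.695 z [ 0.0145 -0.0089 -0.9999] radial 0.017 tang 0.0003 q [-0.563  0.038  1.749  0.     1.337 -0.688]
t 18.15 pos [ 0.5022 -0.2872  0.3006] rot [3.1283 0.0106 1.6954] grip 0.998 F [-0.1  0.3  0.9]
d [ -1.42  -1.18 -10.06] dyaw 0.007 n 3
[-0.33, -0.52, 3.35] -0.002
[-0.33, -0.52, 3.35] -0.002
[-0.33, -0.52, 3.35] -0.002
```

View pics/w4.png

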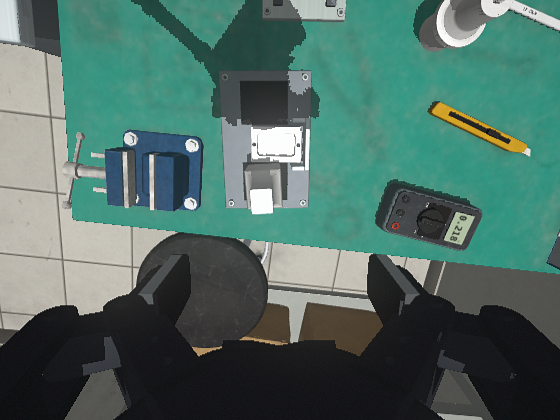

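{"method": "carry_out", "body": {"deltas": [{"xyz": [-0.3,-0.5,0.6],"turn": 0,"claw": 1},{"xyz": [-0.3,-0.5,1.2],"turn": 0,"claw": 1},{"xyz": [-0.3,-0.5,1.8],"turn": 0,"claw": 1},{"xyz": [-0.1,-0.2,2.4],"turn": 0,"claw": 1},{"xyz": [0,0,2.6],"turn": 0,"claw": 1},{"xyz": [0,0,0.5],"turn": 0,"claw": 1},{"xyz": [0,0,0],"turn": 0,"claw": 1}]}}

```text
clock: 18.85
ee_pos: [0.4864, -0.2972, 0.2053]
eef_rot: [3.127, 0.011, 1.701]
force: [0.3, -0.5, -0.0]
grip_width: 1.003
```

```bash
python3 tilt.py; python3 plan.py 0.488 -0.299 0.067 1.702 2
```

```text
t 18.85 pos [ 0.4864 -0.2972  0.2053] yaw 1.701 z [ 0.016  -0.0094 -0.9998] radial 0.0185 tang 0.0011 q [-5.930e-01  7.900e-02  1.883e+00  1.000e-03  1.161e+00 -7.240e-01]
t 18.85 pos [ 0.4864 -0.2972  0.2053] rot [3.127  0.0114 1.7014] grip 1.003 F [ 0.3 -0.5 -0. ]
d [  0.16  -0.18 -13.83] dyaw 0.001 n 7
[-0.03, 0.02, 1.98] -0.0
[-0.03, 0.02, 1.98] -0.0
[-0.03, 0.02, 1.98] -0.0
[-0.03, 0.02, 1.98] -0.0
[-0.03, 0.02, 1.98] -0.0
[-0.03, 0.02, 1.98] -0.0
[-0.03, 0.02, 1.98] -0.0
```

{"method": "carry_out", "body": {"deltas": [{"xyz": [0,0,0.6],"turn": 0,"claw": 1},{"xyz": [0,0,1.2],"turn": 0,"claw": 1},{"xyz": [0,0,1.8],"turn": 0,"claw": 1},{"xyz": [0,0,2.4],"turn": 0,"claw": 1},{"xyz": [0,0,3.0],"turn": 0,"claw": 1},{"xyz": [0,0,0],"turn": 0,"claw": 1},{"xyz": [0,0,0],"turn": 0,"claw": 1}]}}

```text
clock: 19.55
ee_pos: [0.4927, -0.3007, 0.1178]
eef_rot: [3.117, 0.02, 1.702]
force: [0.3, -0.1, -0.3]
grip_width: 0.998
```

```bash
python3 tilt.py; python3 plan.py 0.488 -0.299 0.067 1.702 2
```

```text
t 19.55 pos [ 0.4927 -0.3007  0.1178] yaw 1.702 z [ 0.0266 -0.0165 -0.9995] radial 0.0313 tang 0.0012 q [-5.920e-01  1.680e-01  1.958e+00  1.000e-03  9.850e-01 -7.240e-01]
t 19.55 pos [ 0.4927 -0.3007  0.1178] rot [3.1173 0.0199 1.7023] grip 0.998 F [ 0.3 -0.1 -0.3]
d [-0.47  0.17 -5.08] dyaw -0.0 n 3
[0.08, -0.15, 1.69] 0.0
[0.08, -0.15, 1.69] 0.0
[0.08, -0.15, 1.69] 0.0
```

{"method": "carry_out", "body": {"deltas": [{"xyz": [0.1,-0.2,0.6],"turn": 0,"claw": 1},{"xyz": [0.1,-0.2,0.7],"turn": 0,"claw": 1},{"xyz": [0,-0.1,0.7],"turn": 0,"claw": 1},{"xyz": [0,-0.1,0.7],"turn": 0,"claw": 1},{"xyz": [0,-0.1,0.7],"turn": 0,"claw": 1},{"xyz": [0,-0.1,0.7],"turn": 0,"claw": 1}]}}

```text
clock: 20.15
ee_pos: [0.4889, -0.303, 0.08]
eef_rot: [3.109, 0.027, 1.702]
force: [0.4, 0.2, 0.2]
grip_width: 1.0
```

```bash
python3 tilt.py; python3 plan.py 0.488 -0.299 0.067 1.702 2
```

```text
t 20.15 pos [ 0.4889 -0.303   0.08  ] yaw 1.702 z [ 0.0356 -0.0225 -0.9991] radial 0.0421 tang 0.0015 q [-0.599  0.203  1.996  0.002  0.9   -0.732]
t 20.15 pos [ 0.4889 -0.303   0.08  ] rot [3.1093 0.027  1.7023] grip 1.0 F [0.4 0.2 0.2]
d [-0.09  0.4  -1.3 ] dyaw -0.0 n 1
[0.41, -0.04, 1.3] 0.0
```

{"method": "carry_out", "body": {"deltas": [{"xyz": [0,0,-3.2],"turn": 0,"claw": 1},{"xyz": [0.2,0,-2.4],"turn": 0,"claw": 1},{"xyz": [0.2,0,-1.8],"turn": 0,"claw": 1},{"xyz": [0,0,-1.2],"turn": 0,"claw": 1},{"xyz": [0,0,-0.6],"turn": 0,"claw": 1},{"xyz": [0,0,-0.2],"turn": 0,"claw": 1},{"xyz": [0,0,0],"turn": 0,"claw": 1}]}}

```text
clock: 20.85
ee_pos: [0.4819, -0.2954, 0.17]
eef_rot: [3.117, 0.02, 1.702]
force: [-0.2, 0.0, 0.5]
grip_width: 1.002
```

```bash
python3 tilt.py; python3 plan.py 0.488 -0.299 0.067 1.702 2
```

```text
t 20.85 pos [ 0.4819 -0.2954  0.17  ] yaw 1.702 z [ 0.0268 -0.0168 -0.9995] radial 0.0316 tang 0.0011 q [-5.950e-01  9.200e-02  1.938e+00  1.000e-03  1.080e+00 -7.270e-01]
t 20.85 pos [ 0.4819 -0.2954  0.17  ] rot [3.1172 0.0201 1.702 ] grip 1.002 F [-0.2  0.   0.5]
d [  0.61  -0.36 -10.3 ] dyaw -0.0 n 6
[-0.07, 0.09, 1.72] 0.0
[-0.07, 0.09, 1.72] 0.0
[-0.07, 0.09, 1.72] 0.0
[-0.07, 0.09, 1.72] 0.0
[-0.07, 0.09, 1.72] 0.0
[-0.07, 0.09, 1.72] 0.0
```

{"method": "carry_out", "body": {"deltas": [{"xyz": [0,0,-4.5],"turn": 0,"claw": 1},{"xyz": [0,0,-3.5],"turn": 0,"claw": 1},{"xyz": [0,0,-2.5],"turn": 0,"claw": 1},{"xyz": [0,0,-1.5],"turn": 0,"claw": 1},{"xyz": [0,0,-0.7],"turn": 0,"claw": 1},{"xyz": [0,0,-0.2],"turn": 0,"claw": 1},{"xyz": [0,0,0],"turn": 0,"claw": 1}]}}

```text
clock: 21.55
ee_pos: [0.475, -0.2913, 0.293]
eef_rot: [3.13, 0.009, 1.702]
force: [0.5, 0.1, -1.0]
grip_width: 0.996
```

{"method": "carry_out", "body": {"deltas": [{"xyz": [0,0,0.5],"turn": 0,"claw": 1},{"xyz": [0,0,1.0],"turn": 0,"claw": 1},{"xyz": [0,0,1.5],"turn": 0,"claw": 1},{"xyz": [0,0,2],"turn": 0,"claw": 1},{"xyz": [0,0,2.5],"turn": 0,"claw": 1},{"xyz": [0,0,3.3],"turn": 0,"claw": 1},{"xyz": [0,0,-3.3],"turn": 0,"claw": 1}]}}

```text
clock: 22.25
ee_pos: [0.4662, -0.2853, 0.1943]
eef_rot: [-3.132, -0.01, 1.702]
force: [-0.3, 0.9, -1.3]
grip_width: 0.999
```

{"method": "carry_out", "body": {"deltas": [{"xyz": [0,0,-2.5],"turn": 0,"claw": 1},{"xyz": [0,0,-2],"turn": 0,"claw": 1},{"xyz": [0,0,-1.5],"turn": 0,"claw": 1},{"xyz": [0,0,-1],"turn": 0,"claw": 1},{"xyz": [0,0,-0.5],"turn": 0,"claw": 1},{"xyz": [0,0,0],"turn": 0,"claw": 1}]}}

```text
clock: 22.85
ee_pos: [0.4637, -0.2836, 0.2625]
eef_rot: [-3.122, -0.019, 1.702]
force: [0.4, 0.9, 0.1]
grip_width: 0.997
```

```bash
python3 tilt.py; python3 plan.py 0.488 -0.299 0.067 1.702 2
```

```text
t 22.85 pos [ 0.4637 -0.2836  0.2625] yaw 1.702 z [-0.0223  0.0165 -0.9996] radial -0.0277 tang 0.0011 q [-5.950e-01  1.900e-02  1.839e+00  1.000e-03  1.311e+00 -7.270e-01]
t 22.85 pos [ 0.4637 -0.2836  0.2625] rot [-3.1216 -0.0192  1.7017] grip 0.997 F [0.4 0.9 0.1]
d [  2.43  -1.54 -19.55] dyaw 0.0 n 10
[-0.18, 0.22, 1.95] -0.0
[-0.18, 0.22, 1.95] -0.0
[-0.18, 0.22, 1.95] -0.0
[-0.18, 0.22, 1.95] -0.0
[-0.18, 0.22, 1.95] -0.0
[-0.18, 0.22, 1.95] -0.0
[-0.18, 0.22, 1.95] -0.0
[-0.18, 0.22, 1.95] -0.0
[-0.18, 0.22, 1.95] -0.0
[-0.18, 0.22, 1.95] -0.0
```

{"method": "carry_out", "body": {"deltas": [{"xyz": [-0.3,0.4,1],"turn": 0,"claw": 1},{"xyz": [-0.3,0.4,2],"turn": 0,"claw": 1},{"xyz": [-0.2,0.4,2.5],"turn": 0,"claw": 1},{"xyz": [-0.2,0.3,2.5],"turn": 0,"claw": 1},{"xyz": [-0.2,0.2,2],"turn": 0,"claw": 1},{"xyz": [0,0,1.5],"turn": 0,"claw": 1},{"xyz": [0,0,0.8],"turn": 0,"claw": 1},{"xyz": [0,0,0],"turn": 0,"claw": 1}]}}

```text
clock: 23.65
ee_pos: [0.4777, -0.2899, 0.1243]
eef_rot: [-3.115, -0.025, 1.701]
force: [-0.4, -0.6, 0.2]
grip_width: 0.996
```

```bash
python3 tilt.py; python3 plan.py 0.488 -0.299 0.067 1.702 2
```

```text
t 23.65 pos [ 0.4777 -0.2899  0.1243] yaw 1.701 z [-0.0291  0.0211 -0.9994] radial -0.036 tang 0.0013 q [-5.910e-01  1.680e-01  1.943e+00  1.000e-03  1.066e+00 -7.230e-01]
t 23.65 pos [ 0.4777 -0.2899  0.1243] rot [-3.1154 -0.0247  1.7015] grip 0.996 F [-0.4 -0.6  0.2]
d [ 1.03 -0.91 -5.73] dyaw 0.001 n 3
[-0.35, 0.3, 1.91] -0.0
[-0.35, 0.3, 1.91] -0.0
[-0.35, 0.3, 1.91] -0.0
```

{"method": "carry_out", "body": {"deltas": [{"xyz": [-0.3,0.3,3],"turn": 0,"claw": 1},{"xyz": [-0.3,0.2,1.2],"turn": 0,"claw": 1},{"xyz": [-0.1,0.2,0.5],"turn": 0,"claw": 1},{"xyz": [0,0,0.2],"turn": 0,"claw": 1},{"xyz": [0,0,0],"turn": 0,"claw": 1}]}}

```text
clock: 24.15
ee_pos: [0.4867, -0.2966, 0.0763]
eef_rot: [-3.119, -0.022, 1.702]
force: [0.4, -0.5, -0.6]
grip_width: 1.002
```

```bash
python3 tilt.py; python3 plan.py 0.488 -0.299 0.067 1.702 2
```

```text
t 24.15 pos [ 0.4867 -0.2966  0.0763] yaw 1.702 z [-0.0253  0.0185 -0.9995] radial -0.0313 tang 0.0013 q [-0.592  0.241  1.956  0.002  0.975 -0.724]
t 24.15 pos [ 0.4867 -0.2966  0.0763] rot [-3.119  -0.0217  1.7015] grip 1.002 F [ 0.4 -0.5 -0.6]
d [ 0.13 -0.24 -0.93] dyaw 0.0 n 1
[-0.25, 0.09, 0.93] -0.0
```

{"method": "carry_out", "body": {"deltas": [{"xyz": [-0.2,0,0.9],"turn": 0,"claw": 1},{"xyz": [0,0,0.1],"turn": 0,"claw": 0.3},{"xyz": [0,0,0],"turn": 0,"claw": 0.3},{"xyz": [0,0,0],"turn": 0,"claw": 0.2}]}}

```text
clock: 24.55
ee_pos: [0.4885, -0.2997, 0.0684]
eef_rot: [-3.123, -0.018, 1.702]
force: [-0.6, 0.5, -0.3]
grip_width: 0.598
```

```bash
python3 tilt.py; python3 plan.py 0.488 -0.299 0.067 1.702 2; python3 -c "
from h import *
snap('scene','s4')
a=cv2.imread('pics/s4.png')[160:345,200:400]
cv2.imwrite('pics/s4z.png',cv2.resize(a,None,fx=3,fy=3))"
```

```text
t 24.55 pos [ 0.4885 -0.2997  0.0684] yaw 1.702 z [-0.0212  0.0158 -0.9997] radial -0.0264 tang 0.0012 q [-5.950e-01  2.530e-01  1.958e+00  1.000e-03  9.570e-01 -7.260e-01]
t 24.55 pos [ 0.4885 -0.2997  0.0684] rot [-3.1226 -0.0184  1.7016] grip 0.598 F [-0.6  0.5 -0.3]
d [-0.05  0.07 -0.14] dyaw 0.0 n 1
[0.08, -0.04, 0.14] -0.0
```

View pics/s4z.png

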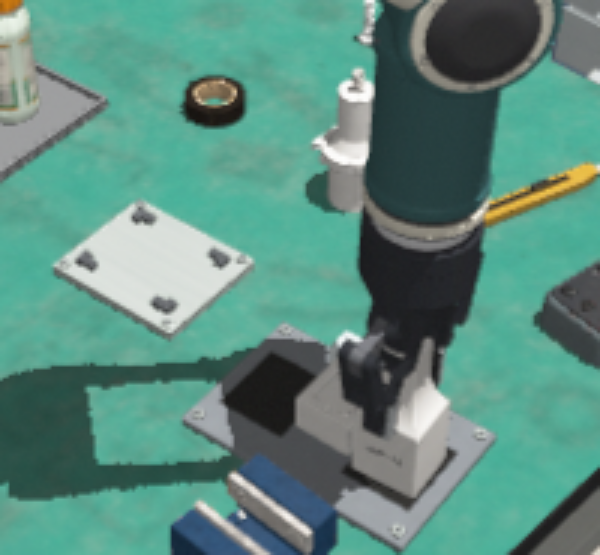

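The fingers straddle the horn above its straight part (crop (380,390)). I'll close.

{"method": "carry_out", "body": {"deltas": [{"xyz": [0,0,0.2],"turn": 0,"claw": 0.2},{"xyz": [0,0,0],"turn": 0,"claw": -1},{"xyz": [0,0,0],"turn": 0,"claw": -1},{"xyz": [0,0,0],"turn": 0,"claw": -1},{"xyz": [0,0,0],"turn": 0,"claw": -1},{"xyz": [0,0,0],"turn": 0,"claw": -1}]}}

```text
clock: 25.2
ee_pos: [0.4886, -0.3, 0.067]
eef_rot: [-3.123, -0.018, 1.702]
force: [1.1, -0.0, -0.5]
grip_width: 0.517
```

```bash
python3 tilt.py; python3 -c "
from bench import arm;s=arm.read_state();print(s['force'],s['grip_width'])"
```

```text
t 25.2 pos [ 0.4886 -0.3     0.067 ] yaw 1.702 z [-0.0205  0.015  -0.9997] radial -0.0254 tang 0.0009 q [-5.950e-01  2.550e-01  1.959e+00  1.000e-03  9.530e-01 -7.260e-01]
[ 1.08861674 -0.04678518 -0.47793466] 0.5170852777973648
```

{"method": "carry_out", "body": {"deltas": [{"xyz": [0,0,-0.5],"turn": 0,"claw": -1},{"xyz": [0,0,-1],"turn": 0,"claw": -1},{"xyz": [0,0,-1.5],"turn": 0,"claw": -1},{"xyz": [0,0,-2],"turn": 0,"claw": -1},{"xyz": [0,0,-2],"turn": 0,"claw": -1},{"xyz": [0,0,-1],"turn": 0,"claw": -1},{"xyz": [0,0,0],"turn": 0,"claw": -1}]}}

```text
clock: 25.9
ee_pos: [0.4883, -0.2995, 0.1506]
eef_rot: [-3.119, -0.022, 1.702]
force: [0.1, -0.5, -4.0]
grip_width: 0.518
```

```bash
python3 tilt.py; python3 -c "
from h import *
s=arm.read_state();print(s['force'],s['grip_width'])
snap('scene','s5')
a=cv2.imread('pics/s5.png')[160:345,200:400]
cv2.imwrite('pics/s5z.png',cv2.resize(a,None,fx=3,fy=3))"; python3 plan.py 0.463 0.2126 0.17 1.702 3
```

```text
t 25.9 pos [ 0.4883 -0.2995  0.1506] yaw 1.702 z [-0.0251  0.0185 -0.9995] radial -0.0312 tang 0.0013 q [-5.940e-01  1.640e-01  1.895e+00  1.000e-03  1.114e+00 -7.260e-01]
[ 0.14279949 -0.45163779 -4.01013508] 0.5181603522676768
t 25.95 pos [ 0.4881 -0.2994  0.15  ] rot [-3.1186 -0.0221  1.7017] grip 0.513 F [ 0.6  0.2 -4.1]
d [-2.51 51.2   2.  ] dyaw 0.0 n 18
[2.84, 0.23, -0.11] -0.0
[2.84, 0.23, -0.11] -0.0
[2.84, 0.23, -0.11] -0.0
[2.84, 0.23, -0.11] -0.0
[2.84, 0.23, -0.11] -0.0
[2.84, 0.23, -0.11] -0.0
[2.84, 0.23, -0.11] -0.0
[2.84, 0.23, -0.11] -0.0
[2.84, 0.23, -0.11] -0.0
[2.84, 0.23, -0.11] -0.0
[2.84, 0.23, -0.11] -0.0
[2.84, 0.23, -0.11] -0.0
[2.84, 0.23, -0.11] -0.0
[2.84, 0.23, -0.11] -0.0
[2.84, 0.23, -0.11] -0.0
[2.84, 0.23, -0.11] -0.0
[2.84, 0.23, -0.11] -0.0
[2.84, 0.23, -0.11] -0.0
```

View pics/s5z.png

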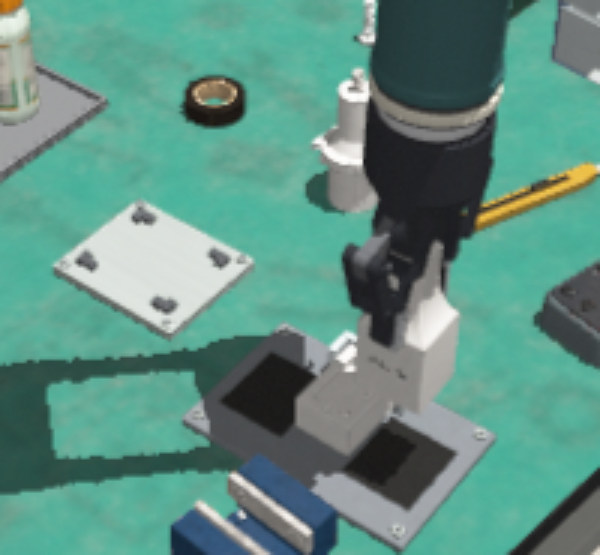

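{"method": "carry_out", "body": {"deltas": [{"xyz": [1.2,0,-0.3],"turn": 0,"claw": -1},{"xyz": [2.5,0.2,-0.4],"turn": 0,"claw": -1},{"xyz": [3.5,0.3,-0.6],"turn": 0,"claw": -1},{"xyz": [4,0.3,-0.8],"turn": 0,"claw": -1},{"xyz": [4,0.3,-1.0],"turn": 0,"claw": -1},{"xyz": [4,0.3,-1.2],"turn": 0,"claw": -1},{"xyz": [4,0.3,-1.4],"turn": 0,"claw": -1},{"xyz": [4,0.3,-1.4],"turn": 0,"claw": -1}]}}

```text
clock: 26.75
ee_pos: [0.4652, -0.0169, 0.219]
eef_rot: [-3.1, -0.033, 1.692]
force: [-0.0, 0.6, -4.8]
grip_width: 0.515
```

```bash
python3 tilt.py;  python3 plan.py 0.455 0.212 0.17 1.702 3
```

```text
t 26.75 pos [ 0.4652 -0.0169  0.219 ] yaw 1.692 z [-0.0451  0.0275 -0.9986] radial -0.0477 tang 0.0226 q [-0.106 -0.094  2.029  0.024  1.254 -0.236]
t 26.75 pos [ 0.4652 -0.0169  0.219 ] rot [-3.1002 -0.0328  1.6917] grip 0.515 F [-0.   0.6 -4.8]
d [-1.02 22.89 -4.9 ] dyaw 0.01 n 8
[2.86, 0.22, 0.61] -0.001
[2.86, 0.22, 0.61] -0.001
[2.86, 0.23, 0.61] -0.001
[2.86, 0.23, 0.61] -0.001
[2.86, 0.23, 0.61] -0.001
[2.85, 0.24, 0.61] -0.001
[2.85, 0.24, 0.61] -0.001
[2.85, 0.24, 0.61] -0.001
```

{"method": "carry_out", "body": {"deltas": [{"xyz": [3.5,0.3,2.2],"turn": 0,"claw": -1},{"xyz": [3.5,0.3,1.4],"turn": 0,"claw": -1},{"xyz": [3.5,0.3,0.9],"turn": 0,"claw": -1},{"xyz": [3.5,0.3,0.6],"turn": 0,"claw": -1},{"xyz": [3,0.2,0.3],"turn": 0,"claw": -1},{"xyz": [2,0.2,0],"turn": 0,"claw": -1},{"xyz": [1,0,0],"turn": 0,"claw": -1},{"xyz": [0,0,0],"turn": 0,"claw": -1}]}}

```text
clock: 27.55
ee_pos: [0.4427, 0.1997, 0.1653]
eef_rot: [-3.091, -0.033, 1.7]
force: [0.7, -0.7, -4.6]
grip_width: 0.516
```

```bash
python3 tilt.py;  python3 plan.py 0.455 0.212 0.17 1.702 3
```

```text
t 27.55 pos [0.4427 0.1997 0.1653] yaw 1.7 z [-0.0542  0.0258 -0.9982] radial -0.0424 tang 0.0425 q [ 0.343 -0.009  2.054  0.047  1.14   0.192]
t 27.55 pos [0.4427 0.1997 0.1653] rot [-3.0911 -0.0326  1.7   ] grip 0.516 F [ 0.7 -0.7 -4.6]
d [1.23 1.23 0.47] dyaw 0.002 n 1
[1.06, 1.38, -0.47] -0.002
```

{"method": "carry_out", "body": {"deltas": [{"xyz": [0.4,0.4,-0.5],"turn": 0,"claw": -1},{"xyz": [0.4,0.4,-1],"turn": 0,"claw": -1},{"xyz": [0.2,0.4,-1.5],"turn": 0,"claw": -1},{"xyz": [0,0.2,-2],"turn": 0,"claw": -1},{"xyz": [0,0,-2.5],"turn": 0,"claw": -1},{"xyz": [0,0,-3],"turn": 0,"claw": -1},{"xyz": [0,0,3],"turn": 0,"claw": -1},{"xyz": [0,0,2.5],"turn": 0,"claw": -1}]}}

```text
clock: 28.35
ee_pos: [0.4662, 0.206, 0.2278]
eef_rot: [-3.104, -0.033, 1.691]
force: [0.1, -0.5, -4.7]
grip_width: 0.511
```

{"method": "carry_out", "body": {"deltas": [{"xyz": [0,0,2],"turn": 0,"claw": -1},{"xyz": [0,0,1.6],"turn": 0,"claw": -1},{"xyz": [0,0,1.2],"turn": 0,"claw": -1},{"xyz": [0,0,0.8],"turn": 0,"claw": -1},{"xyz": [0,0,0.4],"turn": 0,"claw": -1},{"xyz": [0,0,0.1],"turn": 0,"claw": -1},{"xyz": [0,0,0],"turn": 0,"claw": -1}]}}

```text
clock: 29.05
ee_pos: [0.4681, 0.2043, 0.1682]
eef_rot: [-3.11, -0.032, 1.683]
force: [-0.1, -0.2, -4.4]
grip_width: 0.519
```

```bash
python3 tilt.py;  python3 plan.py 0.455 0.212 0.063 1.702 3
```

```text
t 29.05 pos [0.4681 0.2043 0.1682] yaw 1.683 z [-0.0355  0.0286 -0.999 ] radial -0.024 tang 0.0387 q [0.337 0.024 2.013 0.043 1.128 0.205]
t 29.05 pos [0.4681 0.2043 0.1682] rot [-3.1096 -0.0324  1.683 ] grip 0.519 F [-0.1 -0.2 -4.4]
d [ -1.31   0.77 -10.52] dyaw 0.019 n 4
[0.23, -0.3, 2.63] -0.005
[0.23, -0.3, 2.63] -0.005
[0.23, -0.3, 2.63] -0.005
[0.23, -0.3, 2.63] -0.005
```

{"method": "carry_out", "body": {"deltas": [{"xyz": [0.3,-0.3,2.5],"turn": 0,"claw": -1},{"xyz": [0.3,-0.3,2.2],"turn": 0,"claw": -1},{"xyz": [0.2,-0.3,1.8],"turn": 0,"claw": -1},{"xyz": [0.1,-0.2,1.4],"turn": 0,"claw": -1},{"xyz": [0,0,0.8],"turn": 0,"claw": -1},{"xyz": [0,0,0.4],"turn": 0,"claw": -1},{"xyz": [0,0,0],"turn": 0,"claw": -1}]}}

```text
clock: 29.75
ee_pos: [0.4594, 0.2176, 0.0822]
eef_rot: [-3.124, -0.036, 1.684]
force: [0.3, -0.1, -3.8]
grip_width: 0.515
```

```bash
python3 tilt.py;  python3 plan.py 0.455 0.212 0.063 1.702 3
```

```text
t 29.75 pos [0.4594 0.2176 0.0822] yaw 1.684 z [-0.022   0.0335 -0.9992] radial -0.0085 tang 0.0391 q [0.367 0.11  2.1   0.048 0.94  0.225]
t 29.75 pos [0.4594 0.2176 0.0822] rot [-3.1235 -0.0358  1.6838] grip 0.515 F [ 0.3 -0.1 -3.8]
d [-0.44 -0.56 -1.92] dyaw 0.018 n 1
[-0.51, -0.5, 1.92] -0.018
```

{"method": "carry_out", "body": {"deltas": [{"xyz": [-0.3,-0.3,0.8],"turn": 0,"claw": -1},{"xyz": [-0.2,-0.1,0.5],"turn": 0,"claw": -1},{"xyz": [0,0,0.3],"turn": 0,"claw": -1},{"xyz": [0,0,0.1],"turn": 0,"claw": -1}]}}

```text
clock: 30.15
ee_pos: [0.4578, 0.2129, 0.0664]
eef_rot: [-3.128, -0.037, 1.684]
force: [-0.2, -0.1, -5.7]
grip_width: 0.513
```

{"method": "carry_out", "body": {"deltas": [{"xyz": [0,0,0.2],"turn": 0,"claw": -1},{"xyz": [0,0,0.1],"turn": 0,"claw": -1}]}}

```text
clock: 30.35
ee_pos: [0.458, 0.213, 0.0634]
eef_rot: [-3.129, -0.037, 1.683]
force: [0.0, 0.5, -4.2]
grip_width: 0.518
```

{"method": "carry_out", "body": {"deltas": [{"xyz": [0,0,0.1],"turn": 0,"claw": -1},{"xyz": [0,0,0.1],"turn": 0,"claw": -1}]}}

```text
clock: 30.55
ee_pos: [0.4581, 0.2139, 0.0629]
eef_rot: [-3.128, -0.038, 1.683]
force: [-4.5, -1.2, 6.4]
grip_width: 0.515
```

{"method": "carry_out", "body": {"deltas": [{"xyz": [0,0,0],"turn": 0,"claw": 0.1},{"xyz": [0,0,0],"turn": 0,"claw": 0.4},{"xyz": [0,0,0],"turn": 0,"claw": 0.8},{"xyz": [0,0,0],"turn": 0,"claw": 0.8},{"xyz": [0,0,0],"turn": 0,"claw": 0.8}]}}

```text
clock: 31.05
ee_pos: [0.4614, 0.2148, 0.065]
eef_rot: [-3.136, -0.039, 1.684]
force: [-0.8, 0.4, 0.4]
grip_width: 0.904
```

{"method": "carry_out", "body": {"deltas": [{"xyz": [0,0,-0.5],"turn": 0,"claw": 0.8},{"xyz": [0,0,-1],"turn": 0,"claw": 0.8},{"xyz": [0,0,-2],"turn": 0,"claw": 0.8},{"xyz": [0,0,-2.5],"turn": 0,"claw": 0.8},{"xyz": [0,0,-3],"turn": 0,"claw": 0.8},{"xyz": [0,0,-3],"turn": 0,"claw": 1},{"xyz": [0,0,-3],"turn": 0,"claw": 1},{"xyz": [0,0,0],"turn": 0,"claw": 1}]}}

```text
clock: 31.85
ee_pos: [0.4628, 0.2084, 0.2248]
eef_rot: [-3.137, -0.039, 1.684]
force: [0.5, -0.1, 0.2]
grip_width: 1.003
```

```bash
python3 - <<'E'
from h import *
np.set_printoptions(precision=4,suppress=True)
im,d,s=snap('wrist','w6')
cal=wcal(s['ee_pos'],s['eef_rot']);P=cloud(cal,d)
g=(P[...,2]>.116)&(P[...,2]<.131)&(P[...,0]<.52)&(P[...,0]>.42)&(np.arange(420)[:,None]<270)
r=P[g];print('horn',len(r),np.median(r,axis=0),rect(r[:,:2])[:3])
E
python3 tilt.py
```

```text
horn 963 [0.4583 0.2171 0.1235] (array([0.4584, 0.2161]), (23.65887451171875, 28.460702896118164), 8.683143615722656)
t 31.9 pos [0.4617 0.208  0.2227] yaw 1.684 z [-0.0123  0.0371 -0.9992] radial 0.0011 tang 0.0391 q [ 0.348 -0.048  1.98   0.042  1.209  0.22 ]
```

View pics/w6.png

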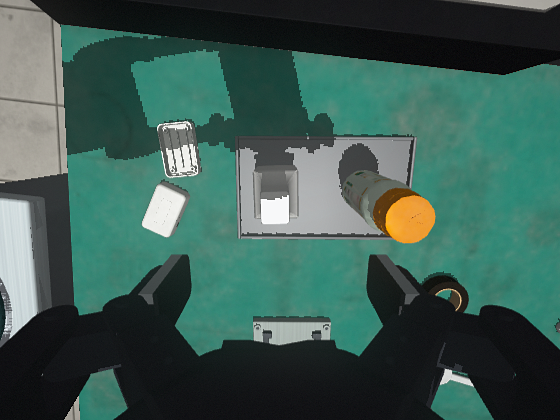

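Both stand upright in the tray: the horn top is at (275,208) and the cap at (409,218). Next is the block, turning the tool by 90° on the way.

```bash
python3 plan.py 0.494 -0.244 0.24 0.131 5|tail -14
```

```text
t 31.9 pos [0.4617 0.208  0.2227] rot [-3.1335 -0.0383  1.6836] grip 1.0 F [-0.1  0.4  0.1]
d [  3.23 -45.2    1.73] dyaw -1.553 n 12
[-3.77, -0.16, -0.14] 0.129
[-3.76, 0.33, -0.14] 0.129
[-3.69, 0.81, -0.14] 0.129
[-3.55, 1.28, -0.14] 0.129
[-3.36, 1.73, -0.14] 0.129
[-3.1, 2.15, -0.14] 0.129
[-2.8, 2.53, -0.14] 0.129
[-2.45, 2.87, -0.14] 0.129
[-2.06, 3.16, -0.14] 0.129
[-1.63, 3.4, -0.14] 0.129
[-1.18, 3.59, -0.14] 0.129
[-0.71, 3.71, -0.14] 0.129
```

{"method": "carry_out", "body": {"deltas": [{"xyz": [-3.8,-0.2,-0.2],"turn": 0.13,"claw": 1},{"xyz": [-3.8,0.3,-0.3],"turn": 0.13,"claw": 1},{"xyz": [-3.7,0.8,-0.4],"turn": 0.13,"claw": 1},{"xyz": [-3.6,1.3,-0.6],"turn": 0.13,"claw": 1},{"xyz": [-3.4,1.7,-0.8],"turn": 0.13,"claw": 1},{"xyz": [-3.1,2.2,-1.0],"turn": 0.13,"claw": 1},{"xyz": [-2.8,2.5,-1.2],"turn": 0.13,"claw": 1},{"xyz": [-2.5,2.9,-1.4],"turn": 0.13,"claw": 1}]}}

```text
clock: 32.7
ee_pos: [0.4713, -0.1032, 0.2626]
eef_rot: [-3.093, -0.001, 0.613]
force: [0.7, -0.1, -0.1]
grip_width: 1.002
```

```bash
python3 tilt.py;python3 plan.py 0.494 -0.244 0.24 0.131 5|tail -14
```

```text
t 32.7 pos [ 0.4713 -0.1032  0.2626] yaw 0.613 z [-0.0271  0.0402 -0.9988] radial -0.0375 tang 0.0308 q [-0.289 -0.097  1.95   0.032  1.325  0.661]
t 32.7 pos [ 0.4713 -0.1032  0.2626] rot [-3.0931e+00 -9.0000e-04  6.1260e-01] grip 1.002 F [ 0.7 -0.1 -0.1]
d [  2.27 -14.08  -2.26] dyaw -0.482 n 4
[-1.56, 3.21, 0.57] 0.12
[-1.16, 3.37, 0.57] 0.12
[-0.75, 3.49, 0.57] 0.12
[-0.33, 3.55, 0.57] 0.12
```

Next the abrupt down reversal, which pulls the tilt back, while finishing the travel.

{"method": "carry_out", "body": {"deltas": [{"xyz": [-1.5,3.2,2.2],"turn": 0.12,"claw": 1},{"xyz": [-1.1,3.4,1.6],"turn": 0.12,"claw": 1},{"xyz": [-0.7,3.4,1.2],"turn": 0.12,"claw": 1},{"xyz": [-0.2,2.5,0.8],"turn": 0.1,"claw": 1},{"xyz": [0,1.2,0.4],"turn": 0.03,"claw": 1},{"xyz": [0,0,0.1],"turn": 0,"claw": 1},{"xyz": [0,0,0],"turn": 0,"claw": 1}]}}

```text
clock: 33.4
ee_pos: [0.4897, -0.2498, 0.1878]
eef_rot: [-3.095, 0.027, 0.096]
force: [-1.2, 0.4, 0.4]
grip_width: 1.001
```

```bash
python3 - <<'E'
from h import *
snap('wrist','w7')
E
python3 tilt.py;python3 plan.py 0.494 -0.244 0.24 0.131 5|tail -14
```

```text
t 33.45 pos [ 0.4898 -0.2496  0.188 ] yaw 0.097 z [-0.0309  0.0439 -0.9986] radial -0.0489 tang 0.0222 q [-0.53   0.098  1.897  0.024  1.196  0.935]
t 33.45 pos [ 0.4898 -0.2496  0.188 ] rot [-3.0949  0.0265  0.0969] grip 0.998 F [ 0.1 -0.1 -0.1]
d [0.42 0.56 5.2 ] dyaw 0.034 n 2
[0.23, -0.26, -2.6] -0.017
[0.24, -0.25, -2.6] -0.017
```

View pics/w7.png

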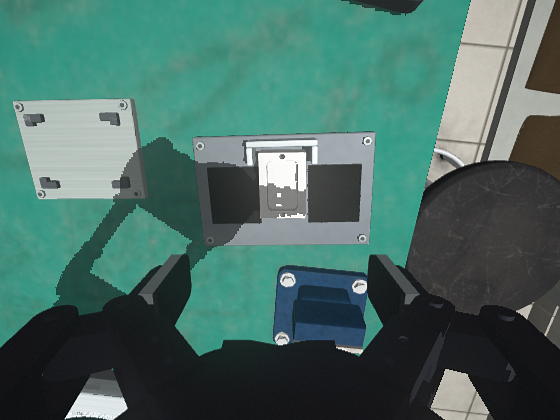

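Run:
```python
from h import *
np.set_printoptions(precision=4,suppress=True)
f=np.load('pics/w7.npz');cal=wcal(f['pos'],f['rot']);P=cloud(cal,f['d']);im=f['im'];hsv=cv2.cvtColor(im,cv2.COLOR_RGB2HSV)
q=cast(cal,[(193.5,137),(375.5,131.5),(370,244),(203,245)],.008);print('rest',q,q.mean(0),rect(q)[:3])
q=cast(cal,[(13,100),(132,98),(145,197),(31,200)],.010);print('plate',q,q.mean(0),rect(q)[:3])
v=(np.arange(420)[:,None]>140)&(np.arange(420)[:,None]<230)&(np.arange(560)[None]>240)&(np.arange(560)[None]<325)
g=P[v&(abs(P[...,2]-.038)<.0025)&(P[...,0]<.526)];print('block',len(g),np.median(g[:,2]),rect(g[:,:2]));print(g.min(0),g.max(0))
m=(hsv[...,2]<70)&(hsv[...,1]<120)&(abs(P[...,2]-.008)<.006)
n,l,st,ce=cv2.connectedComponentsWithStats(m.astype(np.uint8))
for i in range(1,n):
    if st[i,4]>300: r=P[l==i];print('dark',ce[i],st[i,4],rect(r[:,:2])[:3])
u=(np.arange(420)[:,None]>262)&(np.arange(420)[:,None]<350)&(np.arange(560)[None]>270)&(np.arange(560)[None]<366)
g=P[u];print('vise',np.percentile(g,[1,99],axis=0))
```

```text
rest [[ 0.5331 -0.1468]
 [ 0.5566 -0.3323]
 [ 0.4346 -0.3493]
 [ 0.4114 -0.1592]] [ 0.4839 -0.2469] (array([ 0.4841, -0.2468]), (123.18978881835938, 191.5194091796875), 6.970193386077881)
plate [[ 0.5522  0.0403]
 [ 0.5656 -0.0845]
 [ 0.4629 -0.0938]
 [ 0.4453  0.038 ]] [ 0.5065 -0.025 ] (array([ 0.5054, -0.0233]), (106.5829086303711, 134.66856384277344), 6.131891250610352)
block 1443 0.03824826086747346 (array([ 0.4947, -0.2412]), (62.48368835449219, 68.1854248046875), 0.16303960978984833, array([[ 0.4634, -0.2071],
       [ 0.4636, -0.2753],
       [ 0.5261, -0.2752],
       [ 0.5259, -0.207 ]], dtype=float32))
[ 0.4635 -0.2752  0.0358] [ 0.526  -0.207   0.0405]
dark [335.7874 193.9813] 2676 (array([ 0.4881, -0.3002]), (63.58674621582031, 55.86756134033203), 7.52864933013916)
dark [233.4655 194.8592] 2784 (array([ 0.4743, -0.1923]), (65.25718688964844, 55.95697784423828), 7.290839672088623)
vise [[ 0.2952 -0.3552 -0.0006]
 [ 0.5042 -0.2441  0.2567]]
```

{"method": "carry_out", "body": {"deltas": [{"xyz": [0.2,-0.2,-0.5],"turn": -0.016,"claw": 1},{"xyz": [0.2,-0.2,-1.2],"turn": -0.016,"claw": 1},{"xyz": [0,0,-2],"turn": 0,"claw": 1},{"xyz": [0,0,-2.7],"turn": 0,"claw": 1},{"xyz": [0,0,-3.5],"turn": 0,"claw": 1},{"xyz": [0,0,3.3],"turn": 0,"claw": 1},{"xyz": [0,0,2.6],"turn": 0,"claw": 1},{"xyz": [0,0,2.1],"turn": 0,"claw": 1}]}}

```text
clock: 34.25
ee_pos: [0.5029, -0.2406, 0.2276]
eef_rot: [-3.108, 0.003, 0.151]
force: [-1.4, -0.5, -0.2]
grip_width: 0.999
```

{"method": "carry_out", "body": {"deltas": [{"xyz": [0,0,1.7],"turn": 0,"claw": 1},{"xyz": [0,0,1.3],"turn": 0,"claw": 1},{"xyz": [0,0,0.9],"turn": 0,"claw": 1},{"xyz": [0,0,0.5],"turn": 0,"claw": 1},{"xyz": [0,0,0.2],"turn": 0,"claw": 1},{"xyz": [0,0,0],"turn": 0,"claw": 1}]}}

```text
clock: 34.85
ee_pos: [0.5048, -0.236, 0.1843]
eef_rot: [-3.11, -0.002, 0.159]
force: [-0.6, -0.1, 0.2]
grip_width: 1.004
```

```bash
python3 tilt.py;python3 plan.py 0.494 -0.244 0.02 0.131 5|tail -14
```

```text
t 34.85 pos [ 0.5048 -0.236   0.1843] yaw 0.159 z [-0.0029  0.0311 -0.9995] radial -0.0174 tang 0.0259 q [-0.498  0.094  1.907  0.028  1.158  0.902]
t 34.85 pos [ 0.5048 -0.236   0.1843] rot [-3.1104e+00 -2.1000e-03  1.5930e-01] grip 1.004 F [-0.6 -0.1  0.2]
d [ -1.08  -0.8  -16.43] dyaw -0.028 n 4
[-0.3, 0.15, 4.11] 0.007
[-0.3, 0.16, 4.11] 0.007
[-0.3, 0.16, 4.11] 0.007
[-0.3, 0.16, 4.11] 0.007
```

{"method": "carry_out", "body": {"deltas": [{"xyz": [-0.4,0.3,3.5],"turn": 0.01,"claw": 1},{"xyz": [-0.4,0.2,2.5],"turn": 0.01,"claw": 1},{"xyz": [-0.3,0.2,1.8],"turn": 0.01,"claw": 1},{"xyz": [-0.1,0.1,1.2],"turn": 0,"claw": 1},{"xyz": [0,0,0.7],"turn": 0,"claw": 1},{"xyz": [0,0,0.2],"turn": 0,"claw": 1},{"xyz": [0,0,0],"turn": 0,"claw": 1}]}}

```text
clock: 35.55
ee_pos: [0.4996, -0.2463, 0.0886]
eef_rot: [-3.118, -0.012, 0.129]
force: [-0.8, 0.7, -0.0]
grip_width: 1.002
```

```bash
python3 tilt.py;python3 plan.py 0.494 -0.244 0.02 0.131 2|tail -14
```

```text
t 35.55 pos [ 0.4996 -0.2463  0.0886] yaw 0.129 z [ 0.0089  0.0248 -0.9997] radial -0.0046 tang 0.026 q [-0.519  0.187  1.997  0.032  0.963  0.905]
t 35.55 pos [ 0.4996 -0.2463  0.0886] rot [-3.1181 -0.012   0.1287] grip 1.002 F [-0.8  0.7 -0. ]
d [-0.56  0.23 -6.86] dyaw 0.002 n 4
[-0.13, -0.08, 1.71] -0.001
[-0.13, -0.08, 1.71] -0.001
[-0.13, -0.08, 1.71] -0.001
[-0.13, -0.08, 1.71] -0.001
```

{"method": "carry_out", "body": {"deltas": [{"xyz": [-0.2,-0.1,1.5],"turn": 0,"claw": 1},{"xyz": [-0.2,-0.1,1.5],"turn": 0,"claw": 1},{"xyz": [-0.2,-0.1,1.2],"turn": 0,"claw": 1},{"xyz": [-0.1,0,0.9],"turn": 0,"claw": 1},{"xyz": [0,0,0.5],"turn": 0,"claw": 1},{"xyz": [0,0,0.2],"turn": 0,"claw": 1},{"xyz": [0,0,0],"turn": 0,"claw": 1}]}}

```text
clock: 36.25
ee_pos: [0.4952, -0.2437, 0.0292]
eef_rot: [-3.122, -0.017, 0.129]
force: [0.0, 0.3, -0.5]
grip_width: 1.001
```

```bash
python3 tilt.py;python3 plan.py 0.494 -0.244 0.02 0.131 2|tail -14
```

```text
t 36.25 pos [ 0.4952 -0.2437  0.0292] yaw 0.129 z [ 0.0143  0.0218 -0.9997] radial 0.0016 tang 0.026 q [-0.519  0.255  2.045  0.035  0.84   0.899]
t 36.25 pos [ 0.4952 -0.2437  0.0292] rot [-3.1218 -0.017   0.1295] grip 1.001 F [ 0.   0.3 -0.5]
d [-0.12 -0.03 -0.92] dyaw 0.002 n 1
[-0.12, 0.02, 0.92] -0.002
```

{"method": "carry_out", "body": {"deltas": [{"xyz": [-0.1,0,0.6],"turn": 0,"claw": 1},{"xyz": [0,0,0.3],"turn": 0,"claw": 1},{"xyz": [0,0,0],"turn": 0,"claw": 0.4},{"xyz": [0,0,0],"turn": 0,"claw": 0.4},{"xyz": [0,0,0],"turn": 0,"claw": 0.3}]}}

```text
clock: 36.75
ee_pos: [0.4955, -0.2444, 0.0207]
eef_rot: [-3.123, -0.019, 0.129]
force: [-0.1, -0.4, 0.6]
grip_width: 0.649
```

{"method": "carry_out", "body": {"deltas": [{"xyz": [0,0,0],"turn": 0,"claw": -1},{"xyz": [0,0,0],"turn": 0,"claw": -1},{"xyz": [0,0,0],"turn": 0,"claw": -1},{"xyz": [0,0,0],"turn": 0,"claw": -1},{"xyz": [0,0,0],"turn": 0,"claw": -1}]}}

```text
clock: 37.25
ee_pos: [0.4957, -0.2445, 0.0214]
eef_rot: [-3.124, -0.02, 0.13]
force: [-0.3, 0.5, 0.1]
grip_width: 0.523
```

```bash
python3 tilt.py;python3 plan.py 0.494 -0.244 0.15 0.131 2|head -2
```

```text
t 37.25 pos [ 0.4957 -0.2445  0.0214] yaw 0.13 z [ 0.0173  0.02   -0.9997] radial 0.005 tang 0.026 q [-0.519  0.266  2.049  0.035  0.821  0.898]
t 37.25 pos [ 0.4957 -0.2445  0.0214] rot [-3.1239 -0.0197  0.1296] grip 0.523 F [-0.3  0.5  0.1]
d [-0.17  0.05 12.86] dyaw 0.001 n 7
```

{"method": "carry_out", "body": {"deltas": [{"xyz": [0,0,-0.6],"turn": 0,"claw": -1},{"xyz": [0,0,-1.2],"turn": 0,"claw": -1},{"xyz": [0,0,-1.8],"turn": 0,"claw": -1},{"xyz": [0,0,-2],"turn": 0,"claw": -1},{"xyz": [0,0,-2],"turn": 0,"claw": -1},{"xyz": [0,0,-1.5],"turn": 0,"claw": -1},{"xyz": [0,0,-0.5],"turn": 0,"claw": -1}]}}

```text
clock: 37.95
ee_pos: [0.4914, -0.2451, 0.1218]
eef_rot: [-3.12, -0.015, 0.13]
force: [0.9, -0.1, -2.2]
grip_width: 0.524
```

```bash
python3 tilt.py;python3 plan.py 0.505 -0.024 0.12 1.68 2|head -14; python3 -c "
from h import *
snap('scene','s7')
a=cv2.imread('pics/s7.png')[160:345,200:400]
cv2.imwrite('pics/s7z.png',cv2.resize(a,None,fx=3,fy=3))
np.set_printoptions(precision=4,suppress=True)
cal=arm.calibration('top')
q=cast(cal,[((a+.5)/3.2-.5+170,(b+.5)/3.2-.5+185) for a,b in [(310,115),(454,99),(469,216),(326,237)]],.01);print(q,q.mean(0),rect(q)[:3])"
```

```text
t 37.95 pos [ 0.4914 -0.2451  0.1218] yaw 0.13 z [ 0.012   0.023  -0.9997] radial -0.0011 tang 0.0259 q [-0.524  0.131  1.991  0.03   1.02   0.901]
t 37.95 pos [ 0.4914 -0.2451  0.1218] rot [-3.1203 -0.0149  0.1295] grip 0.524 F [ 0.9 -0.1 -2.2]
d [ 1.36 22.11 -0.18] dyaw 1.55 n 12
[0.35, -1.81, 0.02] -0.129
[0.58, -1.75, 0.02] -0.129
[0.8, -1.66, 0.02] -0.129
[1.01, -1.55, 0.02] -0.129
[1.2, -1.4, 0.02] -0.129
[1.37, -1.24, 0.02] -0.129
[1.52, -1.05, 0.02] -0.129
[1.64, -0.85, 0.02] -0.129
[1.74, -0.63, 0.02] -0.129
[1.8, -0.4, 0.02] -0.129
[1.84, -0.16, 0.02] -0.129
[1.84, 0.08, 0.02] -0.129
[[ 0.549   0.043 ]
 [ 0.5613 -0.0809]
 [ 0.461  -0.092 ]
 [ 0.4445  0.0301]] [ 0.5039 -0.0249] (array([ 0.5044, -0.0252]), (105.28713989257812, 124.42110443115234), 7.010147571563721)
```

View pics/s7z.png

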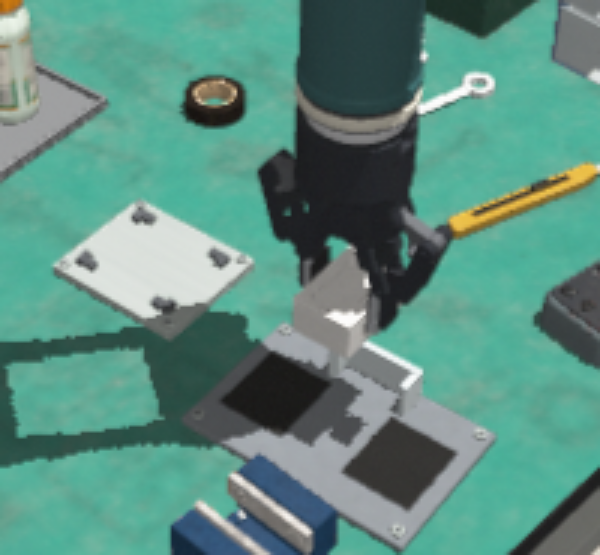

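```bash
python3 -c "
from h import *
a=cv2.imread('pics/s7.png')[235:300,280:350]
cv2.imwrite('pics/s7y.png',cv2.resize(a,None,fx=8,fy=8,interpolation=cv2.INTER_CUBIC))
im,d,s=snap('wrist','w8')
f=np.load('pics/s7.npz');P=cloud(arm.calibration('scene'),f['d'])
g=P[245:285,295:325].reshape(-1,3);
for v in range(250,284,3): print(v,[tuple((P[v,u]*1000).astype(int)) for u in (300,306,312,318,322)])
"
```

```text
250 [(np.int64(482), np.int64(-210), np.int64(134)), (np.int64(486), np.int64(-223), np.int64(140)), (np.int64(496), np.int64(-230), np.int64(137)), (np.int64(513), np.int64(-232), np.int64(127)), (np.int64(480), np.int64(-269), np.int64(174))]
253 [(np.int64(479), np.int64(-213), np.int64(130)), (np.int64(481), np.int64(-227), np.int64(137)), (np.int64(495), np.int64(-231), np.int64(130)), (np.int64(504), np.int64(-240), np.int64(130)), (np.int64(511), np.int64(-244), np.int64(128))]
256 [(np.int64(573), np.int64(-126), np.int64(0)), (np.int64(477), np.int64(-231), np.int64(134)), (np.int64(489), np.int64(-237), np.int64(130)), (np.int64(496), np.int64(-247), np.int64(132)), (np.int64(504), np.int64(-250), np.int64(129))]
259 [(np.int64(461), np.int64(-230), np.int64(137)), (np.int64(474), np.int64(-234), np.int64(130)), (np.int64(483), np.int64(-242), np.int64(129)), (np.int64(493), np.int64(-249), np.int64(127)), (np.int64(491), np.int64(-262), np.int64(137))]
262 [(np.int64(458), np.int64(-233), np.int64(133)), (np.int64(463), np.int64(-244), np.int64(137)), (np.int64(478), np.in
[... 1115 characters left out ...]
517), np.int64(-179), np.int64(7)), (np.int64(527), np.int64(-187), np.int64(5)), (np.int64(461), np.int64(-263), np.int64(110)), (np.int64(470), np.int64(-271), np.int64(108)), (np.int64(533), np.int64(-229), np.int64(31))]
280 [(np.int64(510), np.int64(-185), np.int64(7)), (np.int64(522), np.int64(-193), np.int64(4)), (np.int64(516), np.int64(-216), np.int64(25)), (np.int64(531), np.int64(-219), np.int64(16)), (np.int64(534), np.int64(-229), np.int64(21))]
283 [(np.int64(501), np.int64(-193), np.int64(10)), (np.int64(513), np.int64(-201), np.int64(6)), (np.int64(516), np.int64(-215), np.int64(15)), (np.int64(532), np.int64(-220), np.int64(6)), (np.int64(533), np.int64(-230), np.int64(13))]
```

View pics/s7y.png

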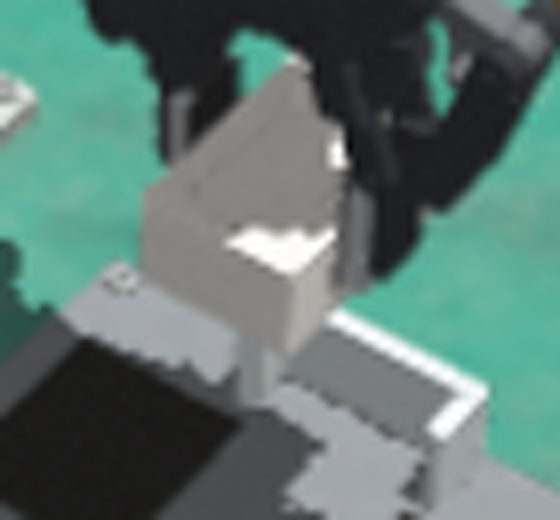

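View pics/w8.png

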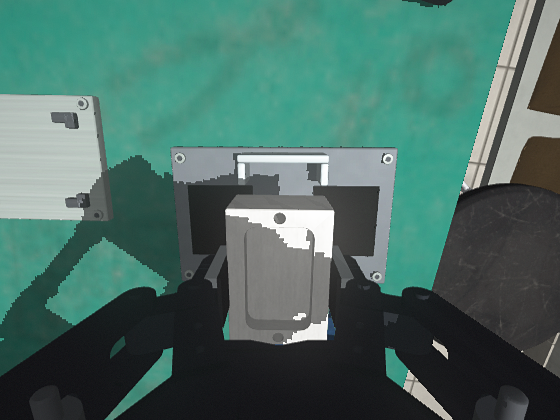

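```bash
python3 -c "
from h import *
f=np.load('pics/w8.npz');P=cloud(wcal(f['pos'],f['rot']),f['d'])
g=P[240:315,250:312].reshape(-1,3);g=g[abs(g[:,2]-.135)<.012]
A=np.c_[g[:,:2]-g[:,:2].mean(0),np.ones(len(g))];c=np.linalg.lstsq(A,g[:,2],rcond=None)[0];print(c,len(g))"
python3 plan.py 0.504 -0.0245 0.12 1.685 5|tail -13
```

```text
[-0.00672725 -0.00928366  0.13117598] 4629
d [ 1.27 22.05 -0.08] dyaw 1.555 n 12
[0.34, -1.81, 0.01] -0.13
[0.57, -1.75, 0.01] -0.13
[0.79, -1.66, 0.01] -0.13
[1.0, -1.54, 0.01] -0.13
[1.19, -1.4, 0.01] -0.13
[1.36, -1.23, 0.01] -0.13
[1.51, -1.05, 0.01] -0.13
[1.64, -0.84, 0.01] -0.13
[1.73, -0.63, 0.01] -0.13
[1.8, -0.4, 0.01] -0.13
[1.83, -0.16, 0.01] -0.13
[1.84, 0.08, 0.01] -0.13
```

The block hangs level: the top-plane slopes are below 0.01.

{"method": "carry_out", "body": {"deltas": [{"xyz": [0.4,-2,-0.2],"turn": -0.14,"claw": -1},{"xyz": [0.6,-2,-0.3],"turn": -0.14,"claw": -1},{"xyz": [0.9,-1.9,-0.4],"turn": -0.14,"claw": -1},{"xyz": [1.1,-1.7,-0.4],"turn": -0.14,"claw": -1},{"xyz": [1.3,-1.5,-0.5],"turn": -0.14,"claw": -1},{"xyz": [1.5,-1.3,-0.5],"turn": -0.14,"claw": -1},{"xyz": [1.6,-1.1,-0.5],"turn": -0.14,"claw": -1},{"xyz": [1.7,-0.8,-0.5],"turn": -0.14,"claw": -1}]}}

```text
clock: 38.85
ee_pos: [0.4854, -0.0796, 0.1491]
eef_rot: [-3.129, -0.026, 1.289]
force: [0.1, -0.9, -2.1]
grip_width: 0.522
```

```bash
python3 tilt.py;python3 plan.py 0.504 -0.0245 0.12 1.685 5|tail -9
```

```text
t 38.85 pos [ 0.4854 -0.0796  0.1491] yaw 1.289 z [-0.005   0.0286 -0.9996] radial -0.0114 tang 0.0266 q [-2.320e-01 -1.000e-03  2.076e+00  3.000e-02  1.077e+00  3.500e-02]
t 38.85 pos [ 0.4854 -0.0796  0.1491] rot [-3.1289 -0.026   1.289 ] grip 0.522 F [ 0.1 -0.9 -2.1]
d [ 1.86  5.51 -2.91] dyaw 0.396 n 3
[1.94, 0.08, 0.97] -0.132
[1.91, 0.34, 0.97] -0.132
[1.85, 0.59, 0.97] -0.132
```

{"method": "carry_out", "body": {"deltas": [{"xyz": [1.6,0.3,0.7],"turn": -0.12,"claw": -1},{"xyz": [1.6,0.6,0.7],"turn": -0.12,"claw": -1},{"xyz": [1.2,0.6,0.6],"turn": -0.1,"claw": -1},{"xyz": [0.8,0.3,0.4],"turn": -0.05,"claw": -1},{"xyz": [0.3,0.1,0.2],"turn": 0,"claw": -1},{"xyz": [0,0,0],"turn": 0,"claw": -1}]}}

```text
clock: 39.45
ee_pos: [0.5059, -0.021, 0.1179]
eef_rot: [-3.13, -0.032, 1.7]
force: [-0.2, 0.2, -2.9]
grip_width: 0.531
```

```bash
python3 -c "
from h import *
snap('wrist','w9')"
python3 tilt.py;python3 plan.py 0.504 -0.0245 0.023 1.685 2|tail -9
```

```text
t 39.5 pos [ 0.5058 -0.0212  0.118 ] yaw 1.7 z [-0.0155  0.0302 -0.9994] radial -0.0187 tang 0.0283 q [-0.11   0.067  2.07   0.033  1.023 -0.257]
t 39.5 pos [ 0.5058 -0.0212  0.118 ] rot [-3.1301 -0.0319  1.7002] grip 0.525 F [ 0.3  0.2 -2.7]
d [-0.18 -0.33 -9.5 ] dyaw -0.015 n 5
[-0.06, -0.04, 1.9] 0.003
[-0.06, -0.04, 1.9] 0.003
[-0.06, -0.04, 1.9] 0.003
[-0.06, -0.04, 1.9] 0.003
[-0.06, -0.04, 1.9] 0.003
```

View pics/w9.png

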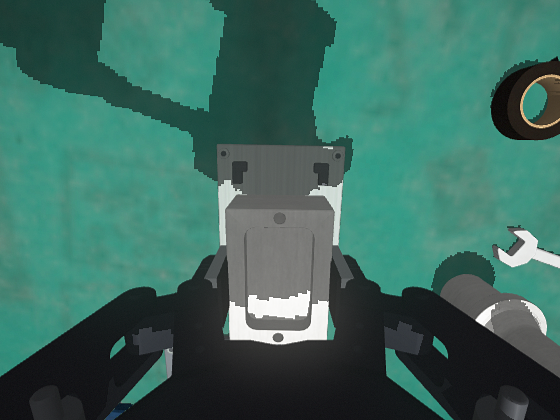

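```bash
python3 -c "
from h import *
f=np.load('pics/w9.npz');cal=wcal(f['pos'],f['rot'])
q=cast(cal,[(217.5,145.5),(345,149)],.01);print(q);d=q[1]-q[0];print(np.linalg.norm(d),np.arctan2(d[1],d[0]))
u=d/np.linalg.norm(d);y=np.array([-u[1],u[0]]);print(q.mean(0)-.0625*y)
q=cast(cal,[(240,172),(321,172)],.016);print('lugs',q,q.mean(0))
P=cloud(cal,f['d']);g=P[240:315,250:312].reshape(-1,3);g=g[abs(g[:,2]-.13)<.012]
A=np.c_[g[:,:2]-g[:,:2].mean(0),np.ones(len(g))];c=np.linalg.lstsq(A,g[:,2],rcond=None)[0];print(c,len(g))
"
```

```text
[[0.4487647  0.02940861]
 [0.55162352 0.04001395]]
0.10340410917881426 0.10274271969636826
[ 0.50660424 -0.02745913]
lugs [[0.46976805 0.01119249]
 [0.53452999 0.01969647]] [0.50214902 0.01544448]
[0.01628982 0.0111075  0.12701237] 4627
```

{"method": "carry_out", "body": {"deltas": [{"xyz": [-0.2,-0.1,2.2],"turn": 0.01,"claw": -1},{"xyz": [-0.1,0,2],"turn": 0.01,"claw": -1},{"xyz": [-0.1,0,1.5],"turn": 0,"claw": -1},{"xyz": [-0.1,0,1],"turn": 0,"claw": -1},{"xyz": [0,0,0.5],"turn": 0,"claw": -1},{"xyz": [0,0,0.1],"turn": 0,"claw": -1}]}}

```text
clock: 40.1
ee_pos: [0.5055, -0.0273, 0.0443]
eef_rot: [-3.133, -0.03, 1.672]
force: [-0.4, -0.4, -2.7]
grip_width: 0.525
```

```bash
python3 tilt.py;python3 plan.py 0.505 -0.0265 0.0234 1.681 2|tail -4
```

```text
t 40.1 pos [ 0.5055 -0.0273  0.0443] yaw 1.672 z [-0.0115  0.0287 -0.9995] radial -0.0149 tang 0.0271 q [-0.121  0.165  2.122  0.035  0.869 -0.246]
t 40.1 pos [ 0.5055 -0.0273  0.0443] rot [-3.133  -0.0297  1.6721] grip 0.525 F [-0.4 -0.4 -2.7]
d [-0.05  0.08 -2.09] dyaw 0.009 n 2
[0.04, -0.02, 1.04] -0.004
[0.04, -0.02, 1.04] -0.004
```

{"method": "carry_out", "body": {"deltas": [{"xyz": [0.1,0,0.8],"turn": 0,"claw": -1},{"xyz": [0,0,0.6],"turn": 0,"claw": -1},{"xyz": [0,0,0.3],"turn": 0,"claw": -1},{"xyz": [0,0,0.1],"turn": 0,"claw": -1},{"xyz": [0,0,0],"turn": 0,"claw": -1}]}}

```text
clock: 40.6
ee_pos: [0.5071, -0.0259, 0.0267]
eef_rot: [-3.137, -0.029, 1.672]
force: [-0.3, -0.0, -3.5]
grip_width: 0.524
```

```bash
python3 tilt.py;python3 plan.py 0.505 -0.0265 0.0234 1.681 2|tail -4
```

```text
t 40.6 pos [ 0.5071 -0.0259  0.0267] yaw 1.672 z [-0.0079  0.0283 -0.9996] radial -0.0112 tang 0.0271 q [-0.118  0.193  2.131  0.037  0.83  -0.244]
t 40.6 pos [ 0.5071 -0.0259  0.0267] rot [-3.1365 -0.0289  1.6718] grip 0.524 F [-0.3 -0.  -3.5]
d [-0.21 -0.06 -0.33] dyaw 0.009 n 1
[-0.04, -0.21, 0.33] -0.009
```

{"method": "carry_out", "body": {"deltas": [{"xyz": [0,-0.2,0.2],"turn": 0,"claw": -1},{"xyz": [0,0,0.1],"turn": 0,"claw": -1},{"xyz": [0,0,0.1],"turn": 0,"claw": -1}]}}

```text
clock: 40.9
ee_pos: [0.5057, -0.026, 0.0236]
eef_rot: [-3.138, -0.029, 1.672]
force: [-2.2, 0.5, 8.6]
grip_width: 0.526
```

Contact. I'll release.

{"method": "carry_out", "body": {"deltas": [{"xyz": [0,0,0],"turn": 0,"claw": 0.1},{"xyz": [0,0,0],"turn": 0,"claw": 0.3},{"xyz": [0,0,0],"turn": 0,"claw": 0.5},{"xyz": [0,0,0],"turn": 0,"claw": 0.5}]}}

```text
clock: 41.3
ee_pos: [0.5077, -0.0262, 0.0251]
eef_rot: [3.141, -0.028, 1.672]
force: [-0.0, 0.5, 0.3]
grip_width: 0.752
```

{"method": "carry_out", "body": {"deltas": [{"xyz": [0,0,-0.5],"turn": 0,"claw": 0.5},{"xyz": [0,0,-1],"turn": 0,"claw": 0.5},{"xyz": [0,0,-1.5],"turn": 0,"claw": 0.6},{"xyz": [0,0,-2],"turn": 0,"claw": 1},{"xyz": [0,0,-2.5],"turn": 0,"claw": 1},{"xyz": [0,0,-3],"turn": 0,"claw": 1},{"xyz": [0,0,-3.5],"turn": 0,"claw": 1},{"xyz": [0,0,-3.5],"turn": 0,"claw": 1}]}}

```text
clock: 42.1
ee_pos: [0.5039, -0.0308, 0.205]
eef_rot: [-3.132, -0.03, 1.672]
force: [0.8, -0.5, 0.8]
grip_width: 1.002
```

{"method": "carry_out", "body": {"deltas": [{"xyz": [0,0,0.5],"turn": 0,"claw": 1},{"xyz": [0,0,0],"turn": 0,"claw": 1}]}}

```text
clock: 42.3
ee_pos: [0.5082, -0.0314, 0.2086]
eef_rot: [3.137, -0.027, 1.672]
force: [-0.6, -0.0, -0.7]
grip_width: 1.001
```

```bash
python3 -c "
from h import *
snap('wrist','w10')"
python3 tilt.py
```

```text
t 42.35 pos [ 0.5091 -0.0315  0.2094] yaw 1.672 z [ 0.0036  0.0267 -0.9996] radial 0.0001 tang 0.027 q [-0.129 -0.029  1.986  0.029  1.185 -0.241]
```

View pics/w10.png

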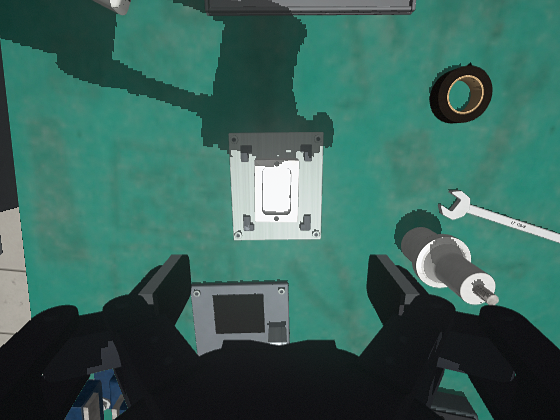

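```bash
python3 -c "
from h import *
np.set_printoptions(precision=4,suppress=True)
f=np.load('pics/w10.npz');cal=wcal(f['pos'],f['rot']);P=cloud(cal,f['d'])
q=cast(cal,[(230,134),(323,132),(322,239),(234,240)],.01);print('plate',q.mean(0),rect(q)[:3])
m=np.zeros((420,560),bool);m[145:235,240:312]=1
g=P[m&(abs(P[...,2]-.0395)<.004)];print('block',len(g),np.median(g[:,2]),rect(g[:,:2])[:3])
A=np.c_[g[:,:2]-g[:,:2].mean(0),np.ones(len(g))];print(np.linalg.lstsq(A,g[:,2],rcond=None)[0])
a=f['im'][120:250,215:340,::-1];cv2.imwrite('pics/w10z.png',cv2.resize(a,None,fx=4.5,fy=4.5,interpolation=cv2.INTER_CUBIC))
"; python3 plan.py 0.458 0.2155 0.21 1.685 4.5
```

```text
plate [ 0.5076 -0.0259] (array([ 0.5077, -0.0256]), (105.39277648925781, 124.11377716064453), 6.352449417114258)
block 1404 0.0402565992460138 (array([ 0.5062, -0.0234]), (45.758426666259766, 65.86378479003906), 5.792733192443848)
[0.0033 0.0034 0.0402]
t 42.35 pos [ 0.5091 -0.0315  0.2094] rot [ 3.1353 -0.0263  1.672 ] grip 0.999 F [1.2 0.2 0.8]
d [-5.11 24.7   0.06] dyaw 0.013 n 6
[4.18, -0.43, -0.01] -0.002
[4.18, -0.42, -0.01] -0.002
[4.18, -0.41, -0.01] -0.002
[4.18, -0.4, -0.01] -0.002
[4.18, -0.4, -0.01] -0.002
[4.19, -0.39, -0.01] -0.002
```

View pics/w10z.png

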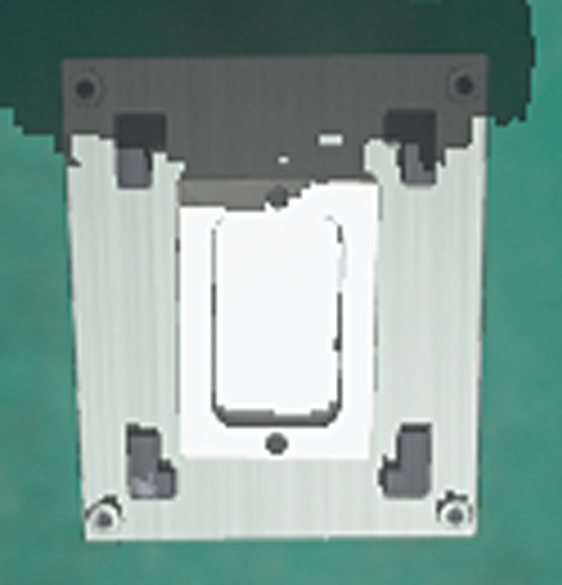

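The block sits between the lugs (crop (278,320)), within 2.5 mm of the plate's centre, flat (top at z 0.040) and parallel. Next I'll return the horn.

{"method": "carry_out", "body": {"deltas": [{"xyz": [3,-0.3,0],"turn": 0,"claw": 1},{"xyz": [4.3,-0.5,-0.2],"turn": 0,"claw": 1},{"xyz": [4.3,-0.5,-0.4],"turn": 0,"claw": 1},{"xyz": [4.3,-0.4,-0.6],"turn": 0,"claw": 1},{"xyz": [4.3,-0.4,-0.8],"turn": 0,"claw": 1},{"xyz": [3,-0.3,0.4],"turn": 0,"claw": 1},{"xyz": [1.5,-0.2,0.2],"turn": 0,"claw": 1},{"xyz": [0,0,0],"turn": 0,"claw": 1}]}}

```text
clock: 43.15
ee_pos: [0.4524, 0.2182, 0.2232]
eef_rot: [-3.136, -0.025, 1.668]
force: [0.2, -0.8, 0.3]
grip_width: 0.999
```

```bash
python3 - <<'E'
from h import *
np.set_printoptions(precision=4,suppress=True)
im,d,s=snap('wrist','w11')
cal=wcal(s['ee_pos'],s['eef_rot']);P=cloud(cal,d)
g=(P[...,2]>.116)&(P[...,2]<.131)&(P[...,0]<.52)&(P[...,0]>.42)&(np.arange(420)[:,None]<270)
r=P[g];print('horn',len(r),np.median(r,axis=0),rect(r[:,:2])[:3])
E
python3 tilt.py;python3 plan.py 0.458 0.2155 0.12 1.685 4.5
```

```text
horn 968 [0.4583 0.2172 0.1234] (array([0.4584, 0.2163]), (23.939687728881836, 28.057321548461914), 7.429401397705078)
t 43.2 pos [0.4524 0.2173 0.223 ] yaw 1.667 z [-0.0086  0.0234 -0.9997] radial 0.0007 tang 0.0249 q [ 0.381 -0.057  1.987  0.027  1.211  0.276]
t 43.2 pos [0.4524 0.2173 0.223 ] rot [-3.1353 -0.0241  1.667 ] grip 1.002 F [-0.8  0.4 -0.4]
d [  0.56  -0.18 -10.3 ] dyaw 0.018 n 3
[-0.08, 0.18, 3.43] -0.006
[-0.08, 0.18, 3.43] -0.006
[-0.08, 0.18, 3.43] -0.006
```

{"method": "carry_out", "body": {"deltas": [{"xyz": [-0.1,0.2,0.8],"turn": -0.008,"claw": 1},{"xyz": [-0.1,0.2,1.6],"turn": -0.008,"claw": 1},{"xyz": [0,0.1,2.2],"turn": 0,"claw": 1},{"xyz": [0,0,2.2],"turn": 0,"claw": 1},{"xyz": [0,0,1.6],"turn": 0,"claw": 1},{"xyz": [0,0,0.8],"turn": 0,"claw": 1},{"xyz": [0,0,0.3],"turn": 0,"claw": 1},{"xyz": [0,0,0],"turn": 0,"claw": 1}]}}

```text
clock: 44.0
ee_pos: [0.458, 0.2085, 0.1198]
eef_rot: [-3.131, -0.02, 1.676]
force: [-0.9, -0.2, -0.1]
grip_width: 0.998
```

```bash
python3 tilt.py;python3 plan.py 0.4584 0.216 0.063 1.685 3
```

```text
t 44.0 pos [0.458  0.2085 0.1198] yaw 1.676 z [-0.0124  0.0186 -0.9997] radial -0.005 tang 0.0218 q [0.363 0.051 2.084 0.026 1.012 0.244]
t 44.0 pos [0.458  0.2085 0.1198] rot [-3.1312 -0.0198  1.676 ] grip 0.998 F [-0.9 -0.2 -0.1]
d [ 0.04  0.75 -5.68] dyaw 0.009 n 2
[0.37, 0.06, 2.84] -0.004
[0.37, 0.06, 2.84] -0.004
```

{"method": "carry_out", "body": {"deltas": [{"xyz": [0.4,0,1],"turn": -0.008,"claw": 1},{"xyz": [0.3,0,1.5],"turn": 0,"claw": 1},{"xyz": [0.1,0,1.3],"turn": 0,"claw": 1},{"xyz": [0,0,0.8],"turn": 0,"claw": 1},{"xyz": [0,0,0.4],"turn": 0,"claw": 1},{"xyz": [0,0,0.1],"turn": 0,"claw": 1},{"xyz": [0,0,0],"turn": 0,"claw": 1}]}}

```text
clock: 44.7
ee_pos: [0.4596, 0.219, 0.0688]
eef_rot: [-3.138, -0.022, 1.685]
force: [0.2, -0.4, -0.8]
grip_width: 1.002
```

```bash
python3 tilt.py;python3 plan.py 0.4584 0.216 0.063 1.685 3
```

```text
t 44.7 pos [0.4596 0.219  0.0688] yaw 1.685 z [-0.0059  0.0212 -0.9998] radial 0.0023 tang 0.0218 q [0.381 0.124 2.114 0.028 0.902 0.249]
t 44.7 pos [0.4596 0.219  0.0688] rot [-3.1381 -0.0217  1.6854] grip 1.002 F [ 0.2 -0.4 -0.8]
d [-0.12 -0.3  -0.58] dyaw -0.0 n 1
[-0.29, -0.16, 0.58] 0.0
```

{"method": "carry_out", "body": {"deltas": [{"xyz": [-0.3,-0.1,0.4],"turn": 0,"claw": 1},{"xyz": [0,0,0.1],"turn": 0,"claw": 0.4},{"xyz": [0,0,0],"turn": 0,"claw": 0.4},{"xyz": [0,0,0],"turn": 0,"claw": 0.2},{"xyz": [0,0,0],"turn": 0,"claw": 0.2}]}}

```text
clock: 45.2
ee_pos: [0.4601, 0.216, 0.0649]
eef_rot: [-3.141, -0.022, 1.685]
force: [0.0, 0.5, -0.2]
grip_width: 0.601
```

```bash
python3 tilt.py;python3 plan.py 0.4584 0.216 0.063 1.685 3
```

```text
t 45.2 pos [0.4601 0.216  0.0649] yaw 1.685 z [-0.0033  0.0222 -0.9997] radial 0.0051 tang 0.0218 q [0.375 0.127 2.12  0.028 0.89  0.243]
t 45.2 pos [0.4601 0.216  0.0649] rot [-3.1409 -0.0224  1.6852] grip 0.601 F [ 0.   0.5 -0.2]
d [-0.17 -0.   -0.19] dyaw -0.0 n 1
[0.02, -0.17, 0.19] 0.0
```

{"method": "carry_out", "body": {"deltas": [{"xyz": [0,-0.1,0.2],"turn": 0,"claw": 0.2},{"xyz": [0,0,0],"turn": 0,"claw": -1},{"xyz": [0,0,0],"turn": 0,"claw": -1},{"xyz": [0,0,0],"turn": 0,"claw": -1},{"xyz": [0,0,0],"turn": 0,"claw": -1},{"xyz": [0,0,0],"turn": 0,"claw": -1}]}}

```text
clock: 45.8
ee_pos: [0.4592, 0.2161, 0.0633]
eef_rot: [-3.142, -0.023, 1.685]
force: [1.0, 0.0, 1.2]
grip_width: 0.513
```

```bash
python3 tilt.py;python3 -c "
from bench import arm;s=arm.read_state();print(s['force'],s['grip_width'])"
```

```text
t 45.8 pos [0.4592 0.2161 0.0633] yaw 1.685 z [-0.0027  0.0225 -0.9997] radial 0.0058 tang 0.0219 q [0.376 0.127 2.123 0.028 0.886 0.244]
[1.00211424 0.04743585 1.21480058] 0.5129098833218926
```

{"method": "carry_out", "body": {"deltas": [{"xyz": [0,0,-0.6],"turn": 0,"claw": -1},{"xyz": [0,0,-1.2],"turn": 0,"claw": -1},{"xyz": [0,0,-1.8],"turn": 0,"claw": -1},{"xyz": [0,0,-2.2],"turn": 0,"claw": -1},{"xyz": [0,0,-2],"turn": 0,"claw": -1},{"xyz": [0,0,-1],"turn": 0,"claw": -1},{"xyz": [0,0,0],"turn": 0,"claw": -1}]}}

```text
clock: 46.5
ee_pos: [0.4554, 0.2123, 0.1532]
eef_rot: [-3.132, -0.02, 1.685]
force: [0.0, 0.8, -4.8]
grip_width: 0.512
```

```bash
python3 tilt.py;python3 plan.py 0.4886 -0.3 0.18 1.70 3.5|tail -3
```

```text
t 46.5 pos [0.4554 0.2123 0.1532] yaw 1.685 z [-0.0116  0.0188 -0.9998] radial -0.004 tang 0.0217 q [0.372 0.011 2.056 0.025 1.078 0.246]
[-3.42, -0.21, -0.18] -0.001
[-3.42, -0.21, -0.18] -0.001
[-3.42, -0.22, -0.18] -0.001
```

{"method": "carry_out", "body": {"deltas": [{"xyz": [-1.5,0,-0.3],"turn": 0,"claw": -1},{"xyz": [-3,0,-0.4],"turn": 0,"claw": -1},{"xyz": [-4,0,-0.5],"turn": 0,"claw": -1},{"xyz": [-4,0,-0.6],"turn": 0,"claw": -1},{"xyz": [-4,0,-0.7],"turn": 0,"claw": -1},{"xyz": [-4,0,-0.7],"turn": 0,"claw": -1},{"xyz": [-4,0,-0.8],"turn": 0,"claw": -1},{"xyz": [-4,0,-0.8],"turn": 0,"claw": -1}]}}

```text
clock: 47.3
ee_pos: [0.4824, -0.082, 0.1881]
eef_rot: [-3.117, -0.021, 1.695]
force: [1.2, 2.3, -3.9]
grip_width: 0.517
```

```bash
python3 tilt.py;python3 plan.py 0.4886 -0.3 0.18 1.70 3.5|tail -6
```

```text
t 47.3 pos [ 0.4824 -0.082   0.1881] yaw 1.695 z [-0.0268  0.0174 -0.9995] radial -0.03 tang 0.011 q [-0.227 -0.031  2.029  0.012  1.173 -0.356]
[-3.1, -0.3, 0.12] -0.001
[-3.1, -0.3, 0.12] -0.001
[-3.1, -0.3, 0.12] -0.001
[-3.1, -0.31, 0.12] -0.001
[-3.1, -0.31, 0.12] -0.001
[-3.1, -0.31, 0.12] -0.001
```

{"method": "carry_out", "body": {"deltas": [{"xyz": [-4,-0.4,0.8],"turn": 0,"claw": -1},{"xyz": [-4,-0.4,0.4],"turn": 0,"claw": -1},{"xyz": [-4,-0.4,0.2],"turn": 0,"claw": -1},{"xyz": [-3.5,-0.3,0],"turn": 0,"claw": -1},{"xyz": [-2.5,-0.2,0],"turn": 0,"claw": -1},{"xyz": [-1.3,0,0],"turn": 0,"claw": -1},{"xyz": [-0.5,0,0],"turn": 0,"claw": -1},{"xyz": [0,0,0],"turn": 0,"claw": -1}]}}

```text
clock: 48.1
ee_pos: [0.4806, -0.2961, 0.1622]
eef_rot: [-3.107, -0.026, 1.686]
force: [-0.1, 0.3, -3.1]
grip_width: 0.511
```

```bash
python3 tilt.py;python3 plan.py 0.4886 -0.3 0.18 1.70 3.5|tail -6
```

```text
t 48.1 pos [ 0.4806 -0.2961  0.1622] yaw 1.686 z [-0.0377  0.0219 -0.999 ] radial -0.0435 tang -0.0029 q [-0.595  0.145  1.894 -0.003  1.146 -0.709]
t 48.1 pos [ 0.4806 -0.2961  0.1622] rot [-3.1067 -0.0261  1.6858] grip 0.511 F [-0.1  0.3 -3.1]
d [ 0.8  -0.39  1.78] dyaw 0.014 n 1
[-0.48, 0.76, -1.78] -0.014
```

{"method": "carry_out", "body": {"deltas": [{"xyz": [-0.2,0.3,-0.5],"turn": -0.014,"claw": -1},{"xyz": [-0.2,0.3,-1],"turn": 0,"claw": -1},{"xyz": [-0.1,0.2,-1.5],"turn": 0,"claw": -1},{"xyz": [0,0,-2],"turn": 0,"claw": -1},{"xyz": [0,0,-2.5],"turn": 0,"claw": -1},{"xyz": [0,0,-3],"turn": 0,"claw": -1},{"xyz": [0,0,3],"turn": 0,"claw": -1},{"xyz": [0,0,2.5],"turn": 0,"claw": -1}]}}

```text
clock: 48.9
ee_pos: [0.499, -0.297, 0.2293]
eef_rot: [-3.121, -0.018, 1.711]
force: [-0.5, 1.0, -5.8]
grip_width: 0.516
```

{"method": "carry_out", "body": {"deltas": [{"xyz": [0,0,2],"turn": 0,"claw": -1},{"xyz": [0,0,1.6],"turn": 0,"claw": -1},{"xyz": [0,0,1.2],"turn": 0,"claw": -1},{"xyz": [0,0,0.8],"turn": 0,"claw": -1},{"xyz": [0,0,0.4],"turn": 0,"claw": -1},{"xyz": [0,0,0.1],"turn": 0,"claw": -1},{"xyz": [0,0,0],"turn": 0,"claw": -1}]}}

```text
clock: 49.6
ee_pos: [0.501, -0.2943, 0.1709]
eef_rot: [-3.126, -0.014, 1.716]
force: [0.2, 0.6, -3.8]
grip_width: 0.514
```

```bash
python3 tilt.py;python3 plan.py 0.4886 -0.3 0.067 1.70 2|tail -6
```

```text
t 49.6 pos [ 0.501  -0.2943  0.1709] yaw 1.716 z [-0.0175  0.0117 -0.9998] radial -0.021 tang 0.0003 q [-0.574  0.154  1.867  0.     1.142 -0.72 ]
[-0.06, -0.22, 1.73] 0.003
[-0.06, -0.22, 1.73] 0.003
[-0.07, -0.22, 1.73] 0.003
[-0.07, -0.22, 1.73] 0.003
[-0.07, -0.22, 1.73] 0.003
[-0.07, -0.22, 1.73] 0.003
```

Descending, with an abrupt start.

{"method": "carry_out", "body": {"deltas": [{"xyz": [-0.1,-0.2,2.5],"turn": 0.008,"claw": -1},{"xyz": [-0.1,-0.3,2],"turn": 0.008,"claw": -1},{"xyz": [-0.1,-0.3,1.5],"turn": 0,"claw": -1},{"xyz": [-0.1,-0.2,1.2],"turn": 0,"claw": -1},{"xyz": [0,-0.1,0.7],"turn": 0,"claw": -1},{"xyz": [0,0,0.3],"turn": 0,"claw": -1},{"xyz": [0,0,0],"turn": 0,"claw": -1}]}}

```text
clock: 50.3
ee_pos: [0.493, -0.3022, 0.0911]
eef_rot: [-3.134, -0.007, 1.699]
force: [-0.2, 0.6, -4.0]
grip_width: 0.512
```

```bash
python3 tilt.py;python3 plan.py 0.4886 -0.3 0.067 1.70 2|tail -6
```

```text
t 50.3 pos [ 0.493  -0.3022  0.0911] yaw 1.699 z [-0.0088  0.0062 -0.9999] radial -0.0108 tang 0.0002 q [-0.593  0.225  1.944  0.     0.983 -0.722]
t 50.3 pos [ 0.493  -0.3022  0.0911] rot [-3.1336 -0.0073  1.6994] grip 0.512 F [-0.2  0.6 -4. ]
d [-0.44  0.22 -2.41] dyaw 0.001 n 2
[0.14, -0.2, 1.2] -0.0
[0.14, -0.2, 1.2] -0.0
```

{"method": "carry_out", "body": {"deltas": [{"xyz": [0.2,-0.2,0.9],"turn": 0,"claw": -1},{"xyz": [0.1,-0.2,0.6],"turn": 0,"claw": -1},{"xyz": [0,0,0.3],"turn": 0,"claw": -1},{"xyz": [0,0,0.1],"turn": 0,"claw": -1},{"xyz": [0,0,0],"turn": 0,"claw": -1}]}}

```text
clock: 50.8
ee_pos: [0.4896, -0.3, 0.0724]
eef_rot: [-3.136, -0.005, 1.7]
force: [0.4, -0.4, -3.9]
grip_width: 0.521
```

```bash
python3 tilt.py;python3 plan.py 0.4886 -0.3 0.067 1.70 2|tail -6
```

```text
t 50.8 pos [ 0.4896 -0.3     0.0724] yaw 1.7 z [-0.0059  0.0044 -1.    ] radial -0.0074 tang 0.0003 q [-0.593  0.239  1.967  0.     0.943 -0.723]
t 50.8 pos [ 0.4896 -0.3     0.0724] rot [-3.1363 -0.0051  1.6998] grip 0.521 F [ 0.4 -0.4 -3.9]
d [-0.1   0.   -0.54] dyaw 0.0 n 1
[0.02, -0.1, 0.54] -0.0
```

{"method": "carry_out", "body": {"deltas": [{"xyz": [0,-0.1,0.3],"turn": 0,"claw": -1},{"xyz": [0,0,0.2],"turn": 0,"claw": -1},{"xyz": [0,0,0.1],"turn": 0,"claw": -1}]}}

```text
clock: 51.1
ee_pos: [0.4892, -0.3011, 0.0675]
eef_rot: [-3.137, -0.003, 1.7]
force: [-3.2, -0.8, 3.2]
grip_width: 0.511
```

{"method": "carry_out", "body": {"deltas": [{"xyz": [0,0,0.1],"turn": 0,"claw": -1},{"xyz": [0,0,0],"turn": 0,"claw": 0.1},{"xyz": [0,0,0],"turn": 0,"claw": 0.4},{"xyz": [0,0,0],"turn": 0,"claw": 1},{"xyz": [0,0,0],"turn": 0,"claw": 1},{"xyz": [0,0,0],"turn": 0,"claw": 1}]}}

```text
clock: 51.7
ee_pos: [0.4919, -0.3026, 0.0695]
eef_rot: [3.141, 0.001, 1.7]
force: [-0.1, 0.2, 0.3]
grip_width: 0.998
```

{"method": "carry_out", "body": {"deltas": [{"xyz": [0,0,-0.6],"turn": 0,"claw": 1},{"xyz": [0,0,-1.2],"turn": 0,"claw": 1},{"xyz": [0,0,-2],"turn": 0,"claw": 1},{"xyz": [0,0,-2.5],"turn": 0,"claw": 1},{"xyz": [0,0,-3],"turn": 0,"claw": 1},{"xyz": [0,0,-3.5],"turn": 0,"claw": 1},{"xyz": [0,0,-3.5],"turn": 0,"claw": 1},{"xyz": [0,0,-1],"turn": 0,"claw": 1}]}}

```text
clock: 52.5
ee_pos: [0.4908, -0.3016, 0.2524]
eef_rot: [-3.142, -0.001, 1.7]
force: [0.1, -0.5, 0.5]
grip_width: 1.003
```

```bash
python3 - <<'E'
from h import *
np.set_printoptions(precision=4,suppress=True)
im,d,s=snap('wrist','w12')
cal=wcal(s['ee_pos'],s['eef_rot']);P=cloud(cal,d)
g=(P[...,2]>.12)&(P[...,2]<.135)&(P[...,0]<.56)&(P[...,0]>.42)&(np.arange(420)[:,None]<270)
r=P[g];print('horn',len(r),np.median(r,axis=0),rect(r[:,:2])[:3])
E
python3 tilt.py
```

```text
horn 816 [ 0.4892 -0.3008  0.1274] (array([ 0.4891, -0.3016]), (23.884262084960938, 27.41994857788086), 7.63122034072876)
t 52.55 pos [ 0.491  -0.3018  0.2527] yaw 1.7 z [ 5.e-04  1.e-04 -1.e+00] radial 0.0003 tang 0.0004 q [-0.595  0.07   1.804  0.     1.268 -0.724]
```

View pics/w12.png

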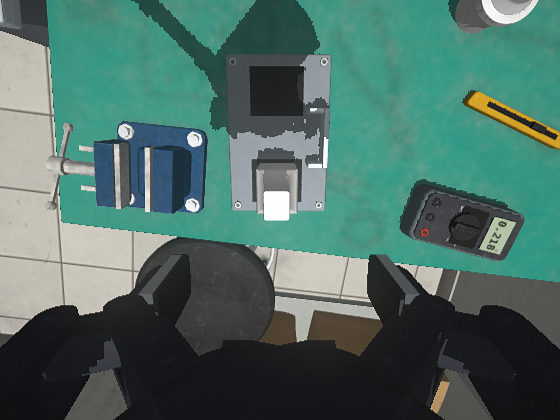

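The horn is back on its pad (blade at (277,207)), about 2 mm from the start estimate. The tool tilt is now about 0. The bottle is next.

{"method": "carry_out", "body": {"deltas": [{"xyz": [4.5,1.2,-0.2],"turn": 0,"claw": 1},{"xyz": [4.5,1.2,-0.3],"turn": 0,"claw": 1},{"xyz": [4.5,1.2,-0.4],"turn": 0,"claw": 1},{"xyz": [4.5,1.2,-0.5],"turn": 0,"claw": 1},{"xyz": [4.5,1.2,-0.6],"turn": 0,"claw": 1},{"xyz": [4.5,1.2,-0.7],"turn": 0,"claw": 1},{"xyz": [4.5,1.2,-0.8],"turn": 0,"claw": 1},{"xyz": [4.5,1.2,-0.9],"turn": 0,"claw": 1}]}}

```text
clock: 53.35
ee_pos: [0.5369, 0.0744, 0.2885]
eef_rot: [-3.131, -0.0, 1.687]
force: [0.2, -0.7, -0.7]
grip_width: 1.005
```

```bash
python3 tilt.py;python3 plan.py 0.561 0.225 0.22 1.70 4.5|tail -6
```

```text
t 53.35 pos [0.5369 0.0744 0.2885] yaw 1.687 z [-0.0109 -0.001  -0.9999] radial -0.011 tang -0.0 q [ 0.092 -0.009  1.819 -0.     1.342 -0.025]
t 53.35 pos [0.5369 0.0744 0.2885] rot [-3.1306e+00 -3.0000e-04  1.6872e+00] grip 1.005 F [ 0.2 -0.7 -0.7]
d [ 2.41 15.06 -6.85] dyaw 0.013 n 4
[3.67, 1.04, 1.71] -0.003
[3.67, 1.05, 1.71] -0.003
[3.66, 1.06, 1.71] -0.003
[3.66, 1.07, 1.71] -0.003
```

{"method": "carry_out", "body": {"deltas": [{"xyz": [3.7,1,1.0],"turn": 0,"claw": 1},{"xyz": [3.5,1,1.2],"turn": 0,"claw": 1},{"xyz": [3,0.9,1.2],"turn": 0,"claw": 1},{"xyz": [2,0.6,1.0],"turn": -0.01,"claw": 1},{"xyz": [1,0.3,0.7],"turn": 0,"claw": 1},{"xyz": [0.3,0,0.3],"turn": 0,"claw": 1},{"xyz": [0,0,0],"turn": 0,"claw": 1}]}}

```text
clock: 54.05
ee_pos: [0.5541, 0.2238, 0.2255]
eef_rot: [-3.122, 0.001, 1.706]
force: [-0.4, -1.8, -0.7]
grip_width: 1.003
```

```bash
python3 - <<'E'
from h import *
np.set_printoptions(precision=4,suppress=True)
im,d,s=snap('wrist','w13')
cal=wcal(s['ee_pos'],s['eef_rot']);P=cloud(cal,d);hsv=cv2.cvtColor(im,cv2.COLOR_RGB2HSV)
m=(hsv[...,0]<22)&(hsv[...,1]>150)&(abs(P[...,2]-.147)<.006)
r=P[m];print('cap',len(r),np.median(r,axis=0),r.min(0),r.max(0))
E
python3 tilt.py;python3 plan.py 0.5625 0.2245 0.123 1.70 2|tail -6
```

```text
cap 1882 [0.5602 0.2255 0.1475] [0.5415 0.2054 0.1411] [0.5789 0.243  0.1499]
t 54.1 pos [0.5542 0.2234 0.2258] yaw 1.705 z [-0.0188 -0.0036 -0.9998] radial -0.0189 tang 0.0029 q [0.34  0.14  1.777 0.003 1.244 0.204]
[-0.0, 0.14, 1.71] 0.001
[-0.0, 0.14, 1.71] 0.001
[-0.0, 0.14, 1.71] 0.001
[-0.0, 0.14, 1.71] 0.001
[-0.0, 0.14, 1.71] 0.001
[-0.0, 0.14, 1.71] 0.001
```

{"method": "carry_out", "body": {"deltas": [{"xyz": [0,0.2,2.5],"turn": 0,"claw": 1},{"xyz": [0,0.2,2.2],"turn": 0,"claw": 1},{"xyz": [0,0.2,1.8],"turn": 0,"claw": 1},{"xyz": [0,0.1,1.4],"turn": 0,"claw": 1},{"xyz": [0,0,1],"turn": 0,"claw": 1},{"xyz": [0,0,0.5],"turn": 0,"claw": 1},{"xyz": [0,0,0.1],"turn": 0,"claw": 1},{"xyz": [0,0,0],"turn": 0,"claw": 1}]}}

```text
clock: 54.9
ee_pos: [0.5642, 0.2176, 0.1339]
eef_rot: [-3.133, 0.001, 1.696]
force: [0.3, -0.1, 0.3]
grip_width: 1.002
```

```bash
python3 tilt.py;python3 plan.py 0.5602 0.2245 0.1225 1.70 2|tail -6
```

```text
t 54.9 pos [0.5642 0.2176 0.1339] yaw 1.696 z [-0.0083 -0.002  -1.    ] radial -0.0085 tang 0.0008 q [3.270e-01 2.240e-01 1.857e+00 1.000e-03 1.070e+00 2.000e-01]
t 54.9 pos [0.5642 0.2176 0.1339] rot [-3.1331e+00  1.0000e-03  1.6965e+00] grip 1.002 F [ 0.3 -0.1  0.3]
d [-0.4   0.69 -1.14] dyaw 0.004 n 1
[0.73, -0.31, 1.14] -0.004
```

{"method": "carry_out", "body": {"deltas": [{"xyz": [0.4,-0.3,0.6],"turn": 0,"claw": 1},{"xyz": [0.3,0,0.4],"turn": 0,"claw": 1},{"xyz": [0,0,0.1],"turn": 0,"claw": 0.4},{"xyz": [0,0,0],"turn": 0,"claw": 0.4},{"xyz": [0,0,0],"turn": 0,"claw": 0.3},{"xyz": [0,0,0],"turn": 0,"claw": 0.3}]}}

```text
clock: 55.5
ee_pos: [0.5612, 0.226, 0.1245]
eef_rot: [-3.137, 0.0, 1.698]
force: [0.3, -1.6, -0.6]
grip_width: 0.651
```

```bash
python3 tilt.py;python3 plan.py 0.5602 0.2245 0.1225 1.70 2|tail -6
```

```text
t 55.5 pos [0.5612 0.226  0.1245] yaw 1.698 z [-4.4e-03 -6.0e-04 -1.0e+00] radial -0.0043 tang 0.0009 q [3.410e-01 2.310e-01 1.867e+00 1.000e-03 1.048e+00 2.140e-01]
t 55.5 pos [0.5612 0.226  0.1245] rot [-3.1372  0.      1.6976] grip 0.651 F [ 0.3 -1.6 -0.6]
d [-0.1  -0.15 -0.2 ] dyaw 0.002 n 1
[-0.13, -0.12, 0.2] -0.002
```

{"method": "carry_out", "body": {"deltas": [{"xyz": [-0.1,-0.1,0.1],"turn": 0,"claw": 0.3},{"xyz": [0,0,0],"turn": 0,"claw": -1},{"xyz": [0,0,0],"turn": 0,"claw": -1},{"xyz": [0,0,0],"turn": 0,"claw": -1},{"xyz": [0,0,0],"turn": 0,"claw": -1},{"xyz": [0,0,0],"turn": 0,"claw": -1},{"xyz": [0,0,0],"turn": 0,"claw": -1}]}}

```text
clock: 56.2
ee_pos: [0.5607, 0.2248, 0.124]
eef_rot: [-3.138, -0.0, 1.697]
force: [-1.0, -0.6, -0.3]
grip_width: 0.453
```

```bash
python3 tilt.py
```

```text
t 56.2 pos [0.5607 0.2248 0.124 ] yaw 1.697 z [-0.0034 -0.     -1.    ] radial -0.0032 tang 0.0011 q [3.390e-01 2.290e-01 1.870e+00 1.000e-03 1.046e+00 2.120e-01]
```

{"method": "carry_out", "body": {"deltas": [{"xyz": [0,0,-0.6],"turn": 0,"claw": -1},{"xyz": [0,0,-1.2],"turn": 0,"claw": -1},{"xyz": [0,0,-1.8],"turn": 0,"claw": -1},{"xyz": [0,0,-2],"turn": 0,"claw": -1},{"xyz": [0,0,-1.8],"turn": 0,"claw": -1},{"xyz": [0,0,-0.9],"turn": 0,"claw": -1},{"xyz": [0,0,0],"turn": 0,"claw": -1}]}}

```text
clock: 56.9
ee_pos: [0.559, 0.2239, 0.2101]
eef_rot: [-3.133, 0.001, 1.697]
force: [0.7, 0.2, -2.1]
grip_width: 0.447
```

```bash
python3 tilt.py;python3 plan.py 0.4754 -0.1922 0.22 1.70 3.5|tail -3
```

```text
t 56.9 pos [0.559  0.2239 0.2101] yaw 1.697 z [-0.0089 -0.0024 -1.    ] radial -0.0091 tang 0.0007 q [3.390e-01 1.530e-01 1.791e+00 1.000e-03 1.206e+00 2.120e-01]
[-3.09, -1.05, -0.08] -0.0
[-3.09, -1.05, -0.08] -0.0
[-3.09, -1.05, -0.08] -0.0
```

{"method": "carry_out", "body": {"deltas": [{"xyz": [-1.5,-0.5,-0.3],"turn": 0,"claw": -1},{"xyz": [-3,-1,-0.4],"turn": 0,"claw": -1},{"xyz": [-4,-1.3,-0.5],"turn": 0,"claw": -1},{"xyz": [-4,-1.3,-0.5],"turn": 0,"claw": -1},{"xyz": [-4,-1.3,-0.5],"turn": 0,"claw": -1},{"xyz": [-4,-1.3,-0.6],"turn": 0,"claw": -1},{"xyz": [-4,-1.3,-0.6],"turn": 0,"claw": -1},{"xyz": [-4,-1.3,-0.6],"turn": 0,"claw": -1}]}}

```text
clock: 57.7
ee_pos: [0.4949, -0.0805, 0.2451]
eef_rot: [-3.119, 0.002, 1.707]
force: [0.2, -0.2, -2.3]
grip_width: 0.447
```

```bash
python3 tilt.py;python3 plan.py 0.4754 -0.1922 0.2 1.70 3.5|tail -5
```

```text
t 57.7 pos [ 0.4949 -0.0805  0.2451] yaw 1.707 z [-0.0222 -0.0047 -0.9997] radial -0.0208 tang -0.0091 q [-0.205 -0.057  1.946 -0.01   1.274 -0.338]
d [ -1.95 -11.17  -4.51] dyaw -0.007 n 4
[-2.7, -0.86, 1.13] 0.002
[-2.7, -0.86, 1.13] 0.002
[-2.7, -0.85, 1.13] 0.002
[-2.7, -0.85, 1.13] 0.002
```

{"method": "carry_out", "body": {"deltas": [{"xyz": [-2.7,-0.7,1],"turn": 0,"claw": -1},{"xyz": [-2.5,-0.6,0.8],"turn": 0,"claw": -1},{"xyz": [-2,-0.5,0.6],"turn": 0,"claw": -1},{"xyz": [-1.4,-0.3,0.4],"turn": 0,"claw": -1},{"xyz": [-0.8,-0.2,0.2],"turn": 0,"claw": -1},{"xyz": [-0.3,0,0],"turn": 0,"claw": -1},{"xyz": [0,0,0],"turn": 0,"claw": -1}]}}

```text
clock: 58.4
ee_pos: [0.4745, -0.1917, 0.2109]
eef_rot: [-3.11, 0.001, 1.697]
force: [0.9, 0.2, -2.9]
grip_width: 0.448
```

```bash
python3 tilt.py;python3 plan.py 0.4754 -0.1922 0.127 1.70 2|tail -5
```

```text
t 58.4 pos [ 0.4745 -0.1917  0.2109] yaw 1.697 z [-0.0311 -0.0047 -0.9995] radial -0.0264 tang -0.017 q [-0.421 -0.008  1.963 -0.018  1.213 -0.54 ]
[-0.01, 0.02, 1.68] -0.001
[-0.01, 0.02, 1.68] -0.001
[-0.01, 0.02, 1.68] -0.001
[-0.01, 0.02, 1.68] -0.001
[-0.01, 0.02, 1.68] -0.001
```

{"method": "carry_out", "body": {"deltas": [{"xyz": [0,0,2.5],"turn": 0,"claw": -1},{"xyz": [0,0,2],"turn": 0,"claw": -1},{"xyz": [0,0,1.4],"turn": 0,"claw": -1},{"xyz": [0,0,0.9],"turn": 0,"claw": -1},{"xyz": [0,0,0.5],"turn": 0,"claw": -1},{"xyz": [0,0,0.2],"turn": 0,"claw": -1},{"xyz": [0,0,0],"turn": 0,"claw": -1}]}}

```text
clock: 59.1
ee_pos: [0.4749, -0.1894, 0.1358]
eef_rot: [-3.115, 0.002, 1.701]
force: [0.2, 0.6, -2.6]
grip_width: 0.448
```

```bash
python3 tilt.py;python3 plan.py 0.4765 -0.192 0.128 1.70 2|tail -5
```

```text
t 59.1 pos [ 0.4749 -0.1894  0.1358] yaw 1.701 z [-0.0263 -0.0054 -0.9996] radial -0.0219 tang -0.0156 q [-0.418  0.06   2.041 -0.018  1.063 -0.539]
t 59.1 pos [ 0.4749 -0.1894  0.1358] rot [-3.1148e+00  1.9000e-03  1.7010e+00] grip 0.448 F [ 0.2  0.6 -2.6]
d [ 0.16 -0.26 -0.78] dyaw -0.001 n 1
[-0.28, 0.13, 0.78] 0.001
```

{"method": "carry_out", "body": {"deltas": [{"xyz": [-0.2,0.1,0.4],"turn": 0,"claw": -1},{"xyz": [0,0.1,0.2],"turn": 0,"claw": -1},{"xyz": [0,0,0.1],"turn": 0,"claw": -1}]}}

```text
clock: 59.4
ee_pos: [0.4788, -0.192, 0.1303]
eef_rot: [-3.118, 0.004, 1.701]
force: [-0.3, -0.6, -1.7]
grip_width: 0.45
```

```bash
python3 tilt.py;python3 plan.py 0.4765 -0.192 0.128 1.70 2|tail -5
```

```text
t 59.4 pos [ 0.4788 -0.192   0.1303] yaw 1.701 z [-0.0227 -0.007  -0.9997] radial -0.0178 tang -0.0156 q [-0.419  0.072  2.039 -0.018  1.048 -0.54 ]
t 59.4 pos [ 0.4788 -0.192   0.1303] rot [-3.1182  0.004   1.701 ] grip 0.45 F [-0.3 -0.6 -1.7]
d [-0.23 -0.   -0.23] dyaw -0.001 n 1
[0.03, -0.22, 0.23] 0.001
```

{"method": "carry_out", "body": {"deltas": [{"xyz": [0,-0.2,0.1],"turn": 0,"claw": -1},{"xyz": [0,0,0.1],"turn": 0,"claw": -1},{"xyz": [0,0,0.1],"turn": 0,"claw": -1}]}}

```text
clock: 59.7
ee_pos: [0.4771, -0.1929, 0.1283]
eef_rot: [-3.119, 0.005, 1.701]
force: [-3.1, -0.1, 5.2]
grip_width: 0.451
```

Contact. I'll release and retreat upward.

{"method": "carry_out", "body": {"deltas": [{"xyz": [0,0,0],"turn": 0,"claw": 0.0},{"xyz": [0,0,0],"turn": 0,"claw": 0.4},{"xyz": [0,0,0],"turn": 0,"claw": 1},{"xyz": [0,0,0],"turn": 0,"claw": 1},{"xyz": [0,0,0],"turn": 0,"claw": 1}]}}

```text
clock: 60.2
ee_pos: [0.4785, -0.1935, 0.1299]
eef_rot: [-3.122, 0.007, 1.701]
force: [-0.0, -0.4, -0.6]
grip_width: 0.998
```

{"method": "carry_out", "body": {"deltas": [{"xyz": [0,0,-0.6],"turn": 0,"claw": 1},{"xyz": [0,0,-1.2],"turn": 0,"claw": 1},{"xyz": [0,0,-2],"turn": 0,"claw": 1},{"xyz": [0,0,-3],"turn": 0,"claw": 1},{"xyz": [0,0,-3],"turn": 0,"claw": 1},{"xyz": [0,0,-3],"turn": 0,"claw": 1},{"xyz": [0,0,-1],"turn": 0,"claw": 1},{"xyz": [0,0,0],"turn": 0,"claw": 1}]}}

```text
clock: 61.0
ee_pos: [0.4811, -0.1919, 0.2778]
eef_rot: [-3.124, 0.008, 1.701]
force: [-0.9, -0.8, -0.8]
grip_width: 0.999
```

```bash
python3 - <<'E'
from h import *
np.set_printoptions(precision=4,suppress=True)
im,d,s=snap('wrist','w14')
cal=wcal(s['ee_pos'],s['eef_rot']);P=cloud(cal,d);hsv=cv2.cvtColor(im,cv2.COLOR_RGB2HSV)
m=(hsv[...,0]<22)&(hsv[...,1]>150)&(abs(P[...,2]-.151)<.006)&(P[...,0]<.55)
r=P[m];print('cap',len(r),np.median(r,axis=0),r.min(0),r.max(0))
g=(P[...,2]>.12)&(P[...,2]<.135)&(P[...,0]<.56)&(P[...,0]>.42)&(np.arange(420)[:,None]<320)&(hsv[...,1]<60)&(P[...,1]<-.26)
r=P[g];print('horn',len(r)); print(np.median(r,axis=0),rect(r[:,:2])[:3]) if len(r)>5 else 0
im,d,s=snap('scene','s14');snap('top','t14')
E
python3 tilt.py
```

```text
cap 1306 [ 0.4749 -0.1933  0.1515] [ 0.4566 -0.2134  0.145 ] [ 0.4936 -0.1756  0.1538]
horn 555
[ 0.4887 -0.2994  0.1275] (array([ 0.4888, -0.3016]), (23.24380111694336, 28.234588623046875), 7.224948406219482)
t 61.15 pos [ 0.4795 -0.1913  0.2744] yaw 1.701 z [-0.0216 -0.0076 -0.9997] radial -0.0167 tang -0.0157 q [-0.417 -0.048  1.883 -0.016  1.323 -0.543]
```

View pics/w14.png

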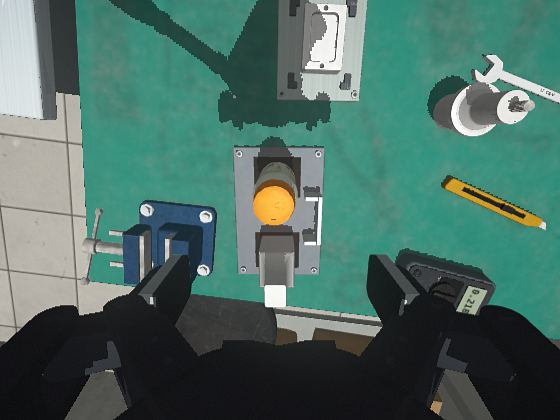

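View pics/s14.png

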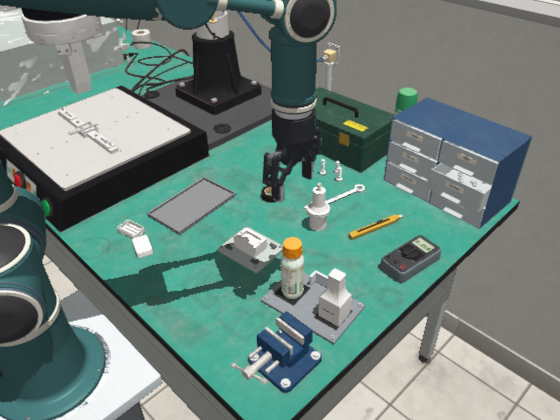

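All is in place: the cap (274,205) is about 2–3 mm from its first measurement, the horn about 2 mm, the block lies between the lugs, and the booster and tape roll are unmoved. The gripper is clear of everything, so I'll hand in.

```bash
python3 -c "
from bench import arm
print(arm.close_job())"
```

```text
the job is handed in; nothing more can be done
None
```

I moved the bottle and then the horn to the tray, set the nest block between the base plate's lugs, put the horn and then the bottle back on the tool rest, and handed in at about 61 s.

**Last checks, from the wrist camera:**
- **Nest block:** it lies flat, pocket up, about 2–3 mm from the plate's centre. Its top measured 40 mm, as expected, and its direction is within about 0.01 rad. I measured this right after placing it; the last pictures show it still there.
- **Horn and bottle:** both stand upright and released, each about 2–3 mm from its first measurement (limit 15 mm).
- **Bystanders:** I never touched the booster or the tape roll. The booster shows no shift in the last pictures. The gripper partly hides the tape roll there; I last saw it clearly after placing the block.

**What disagreed:**
- **Tool tilt:** the tool picked up a tilt of up to about 0.1 rad during moves. I reduced it with up-and-down moves before most of the grasps and placings.
- **Plate centre:** my estimates of it differed by up to about 3.5 mm, well inside the 12 mm limit.

No check failed.

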